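Centre-punch the marked hole with the automatic punch from the tilt bin

ROBOT

A 7-joint arm with a two-finger parallel gripper is mounted at the origin on a cart in front of the work surface, level with it; the furniture and walls round the work are solid. World frame = base frame: x ahead of the robot, y to its left, z up, the work surface at z = 0. Lengths are in mm, angles in rad, forces in N, time in s.
With the tool pointing down it reaches from about 400 to 750 mm from the base axis. Payload 19.5 kg.
Tool frame: the origin (TCP) lies between the finger pads; the fingertips stand r.nose_length ahead of it and the grasp point (between the pads) lies 2 mm behind it (r.nose_length is the distance from the TCP to the fingertips, in mm); x points along the fingers, y is the direction in which the jaws open and shut, and the axes are right-handed (so a half turn about x gives the same grasp; the last joint's range is limited). The gripper opens to 85 mm and grips with 20 to 120 N. Pads are 22 mm wide; open, the fingers measure 114 mm over their backs; the gripper's body (76 mm by 85 mm) begins 54 mm behind the grasp point. The pads swing forward as they close: fully open they stand 13 mm farther back than shut.
Start: joints at [-1.356, 0.707, -0.028, 1.485, 0.022, 0.951, -0.075], TCP at [146.032, 556.122, 248.268] pointing down, gripper open.
Joint ranges: [-2.71, 2.71], [-0.32, 2.16], [-1.57, 1.52], [0, 2.45], [-1.46, 4.6], [0, 2.02], [-2.83, 2.83]. Speed limits (rad/s): [1.89, 1.89, 2.57, 2.57, 3.01, 3.01, 3.01].

INTERFACE

Orientations are given as a unit quaternion [w, x, y, z].
In Python, from station import r gives the robot as it stands.
- The arm moves only by the tool arm_command, never from a script. Its argument "increments" is a list of rows, each an object of numbers: "claw": the opening, from 0 (shut) to 1 (fully open); "dx", "dy", "dz": the shift along the tool's x, y, z in mm; "wx", "wy", "wz": the turn, a rotation vector about the tool's x, y, z in degrees. A call has 1 to 12 rows; each row is the pose to reach, as a shift and turn from the pose measured when the call began, along the tool's axes at that moment; what a row does not reach only later rows make up. A row lasts 1/10 s, in which the tool goes at most 50 mm and 8.59 degrees, less where a joint would pass 70% of its speed; a pose out of reach is approached as far as the arm can. A call with a gripper value outside its range is refused whole. The fingers move at their own pace and stop on an object; "newtons" is the grip in N (left out, the last holds). Time passes only in rows, so rows that repeat a pose let the fingers close. It gives the time, the measured TCP pose, the force and the opening at its end, in the units of the state.
- r.read_state(): the state, without advancing time (a new reading comes with each control period).
- r.get_image(name): name is "scene" or "top"; returns a dict with "img" (480x640x3 uint8, red, green, blue), "fx", "fy", "cx", "cy" (pixels), "dist" ([k1, k2, p1, p2, k3] as OpenCV has them; the pictures are not rectified), "world_from_camera" (4x4, takes a point from camera to world coordinates). Camera axes: x right, y up, looking along -z (the intrinsics and any distortion apply to the point x, -y, -z); pixel columns grow to the right and rows downward; lengths in mm; the calibration is good to about 2 mm. A picture is of the moment at which its call begins. There is no depth.
- r.close_job(): hands the job in, once; it reports no verdict.
The state is a dict: "t": time; "joint_pos": joint angles; "qd": joint speeds; "joint_torque": joint torques, N m; "eef_pos": TCP position; "tcp_rot": TCP orientation; "contact_force": force on the tool from outside, world axes, zero at the start; "wrist_torque": the same for the moment, N m; "width": opening from 0.0 (shut) to 1.0 (fully open).
Only numpy, scipy, OpenCV 4.12 (cv2) and the standard library are available. Lean on these libraries where they do the work, as an engineer would, in place of code of your own. Each camera call takes 0.05 s, during which the arm holds its last target.

TASK

Tip the right-hand bin of the green tilt-bin unit all the way out, take the automatic centre punch from it and, holding it upright, press its point down on the scribed cross in the blue patch of the steel plate until the punch clicks. Then put it back point down in its hole in the open bin, fully home, and let go. Do not let the punch go off anywhere but on the cross, and leave the chisel, tin, marker and V-block where they are.

Things in the scene. Friction and masses are not known exactly. Their poses are not given: they have to be found in the camera images.
- bin (a joint): tip angle of the right-hand bin (as one faces the unit), rad: 0 closed (front upright), 0.62 fully tipped out forwards (the stop). The stiff bottom pivot keeps it where it is left; 1 to 3 N at the knob moves it.
- bin_knob (a point): centre of the black pull knob (20 mm diameter, 16 mm long along x) on the right-hand bin's front, 20 mm out from the panel and 134 mm up it from the pivot; moves with the bin. x axis into the panel, y along the pivot, z up the panel. Bin closed: 28 mm below the flat top of the case. The fixed bin beside it has a like knob, 92 mm towards +y.
- bin_hinge (a point): middle of the pivot axis, at the lower front edge of the right-hand bin's panel (152 mm tall), 14 mm above the bench. Turns with the bin: x into the bin, y along the axis (tipping out turns about -y), z up the panel. The unit: a fixed green steel case 112 mm deep behind the pivot, 190 mm wide, 176 mm high, of two grey bins; only the right-hand one moves.
- seat (a point): centre of the mouth of the punch's hole (17 mm diameter, chamfered 2 mm) in an aluminium deck inside the right-hand bin, 40 mm behind the panel and 66 mm up it. z axis points out of the hole along its axis, leaning with the bin. 38 mm below the mouth a ledge with a 10 mm hole carries the barrel's shoulder; fully home, the point hangs free 60 mm below the mouth.
- punch_barrel (a point): on the punch's axis 90 mm from its point: grip here. Punch 130 mm long, 0.08 to 0.14 kg: nose 6 mm diameter, steel barrel 14 mm diameter from 22 mm (shoulder) to 108 mm, brass cap 15.6 mm diameter from 111 to 130 mm. z axis along it from point to cap. Starts standing point down in its hole in the closed bin; the play lets it lean some degrees.
- punch_tip (a point): the point of the punch (end of the sliding nose); z axis along the punch, from point to cap
- punch_nose (a joint): how far the nose is pushed into the barrel, m: 0 out, 0.010 at the hard end of its travel. The striker spring resists with about 3 N at first, rising evenly to 11.5 N at 0.0075, where the striker trips (clicks), and 14 N at 0.010. It has gone off once past 0.0075. The nose springs out again when lifted.
- mark (a point): crossing of two white scribed lines, inside a scribed circle 12 mm across, in a 34 mm square of blue marking dye on one corner of a steel plate (140 x 100 x 12 mm, top 12 mm above the bench), fixed flat on the bench by three screws in its other corners (heads 6 mm high, the nearest 64 mm away)
- chisel_mid (a point): middle of a steel cold chisel, 170 mm long, 17 mm thick, lying on the bench; leave alone
- tin_mid (a point): centre of a blue tin, 61 mm diameter, 37 mm high; leave alone
- marker_mid (a point): centre of a white marker with red cap, 127 mm long, lying; leave alone
- v_block_mid (a point): centre of a steel V-block, 60 x 50 x 34 mm; leave alone

How it is judged (in metres and radians):
On the way, in this order (a step that is already met when the one before it is completed fails the run):
1. the right-hand bin is tipped out to its stop (value of joint bin above 0.56 rad), for 0.2 s.
2. the punch, upright, has gone off with its point on the cross (value of joint punch_nose above 0.0075 m and distance between punch_tip and mark below 0.0045 m and angle between punch_tip's own z axis and vertical below 0.2 rad), for 0.05 s.
At the end, for the whole second after the job is handed in: the right-hand bin is still tipped out (over 0.54 rad) and the punch stands at rest point down in its hole, its point 55 mm or more below the mouth (60 mm is fully home) and within 10 mm of the hole's axis, leaning less than 0.3 rad from that axis, with its nose sprung out (under 2 mm) (value of joint bin above 0.54 rad and z of punch_tip in the frame of seat between -0.066 and -0.055 m and x of punch_tip in the frame of seat between -0.01 and 0.01 m and y of punch_tip in the frame of seat between -0.01 and 0.01 m and angle between the z axis of punch_tip and the z axis of seat, either way round below 0.3 rad and value of joint punch_nose below 0.002 m and linear speed of centre_punch below 0.02 m/s); the robot touches nothing.
It fails at once if the punch went off somewhere other than on the cross (value of joint punch_nose above 0.0075 m and distance between punch_tip and mark above 0.0045 m).
It fails at once if a bystander (chisel, tin, marker, V-block) was moved by more than 15 mm (distance of any of chisel_mid, tin_mid, marker_mid, v_block_mid from where it was at the start of the episode above 0.015 m).
It also fails if it takes over 61 s, if anything falls off the work surface, if the arm or the gripper's body presses on something with over 40 N, if the wrist force passes 120 N, or if a joint passes its speed limit or range.

## Working session

There is one attempt and no reset: what is moved stays moved. The work goes in short steps, Python scripts to look and compute and a tool call to move; the robot and the scene stay as the last step left them, time stands still between calls to the robot, and variables do not carry over. Pictures are saved under pics/ and viewed, and the job is handed in when it is done.

Besides the shell and the picture viewer there is one more tool, called after ">>>" as name(argument=value, ...), one argument or row to a line, values as JSON. arm_command: Moves the arm, as the interface text tells. Its arguments: {"type":"object","properties":{"increments":{"type":"array","items":{"type":"object","properties":{"claw":{"type":"number"},"dx":{"type":"number"},"dy":{"type":"number"},"dz":{"type":"number"},"wx":{"type":"number"},"wy":{"type":"number"},"wz":{"type":"number"}}}},"newtons":{"type":"number"}},"required":["increments"]}

```bash
ls; mkdir -p pics
cat > h.py <<'E'
import numpy as np, cv2
from station import r
from scipy.spatial.transform import Rotation as R
def K(c): return np.array([[c['fx'],0,c['cx']],[0,c['fy'],c['cy']],[0,0,1.]])
def ray(c,uv):
    p=cv2.undistortPoints(np.array([[uv]],float),K(c),np.array(c['dist'],float))[0,0]
    T=np.array(c['world_from_camera'])
    d=T[:3,:3]@np.array([p[0],-p[1],-1.]); return T[:3,3],d/np.linalg.norm(d)
def onz(c,uv,z):
    o,d=ray(c,uv); return o+d*(z-o[2])/d[2]
def proj(c,P):
    T=np.array(c['world_from_camera']); q=T[:3,:3].T@(np.array(P,float)-T[:3,3])
    q=np.array([q[0],-q[1],-q[2]])
    return cv2.projectPoints(q.reshape(1,1,3),np.zeros(3),np.zeros(3),K(c),np.array(c['dist'],float))[0].ravel()
def tri(rs):
    A=np.zeros((3,3));b=np.zeros(3)
    for o,d in rs:
        M=np.eye(3)-np.outer(d,d);A+=M;b+=M@o
    x=np.linalg.solve(A,b)
    return x,[np.linalg.norm((np.eye(3)-np.outer(d,d))@(x-o)) for o,d in rs]
def save(c,n): cv2.imwrite('pics/'+n+'.png',c['img'][:,:,::-1])
def rot(s):
    q=s['tcp_rot']; return R.from_quat([q[1],q[2],q[3],q[0]])
def crop(c,n,x0,y0,x1,y1,k):
    im=c['img'][y0:y1,x0:x1,::-1]; cv2.imwrite('pics/'+n+'.png',cv2.resize(im,None,fx=k,fy=k,interpolation=cv2.INTER_CUBIC))
def inc(s,P=None,Rt=None):
    "increment in tool axes from state to world TCP P (mm), rotation matrix Rt"
    R0=rot(s).as_matrix(); out={}
    if P is not None: out['d']=R0.T@(np.array(P)-np.array(s['eef_pos']))
    if Rt is not None: out['w']=np.degrees(R.from_matrix(R0.T@Rt).as_rotvec())
    return out
E
python3 - <<'E'
from h import *
import pickle
np.set_printoptions(suppress=True,precision=3)
d={}
for n in('scene','top'):
    c=r.get_image(n); d[n]=c; save(c,n+'0'); print(n,c['fx'],c['dist'],np.array(c['world_from_camera']))
pickle.dump(d,open('c0.pkl','wb'))
s=r.read_state(); print(s, r.nose_length); print(rot(s).as_matrix())
E
```

```text
pics
scene 441.74223927313915 [-0.035  0.     0.     0.     0.   ] [[   0.835    0.283   -0.472  121.138]
 [  -0.551    0.426   -0.718 -735.465]
 [  -0.002    0.859    0.512  552.646]
 [   0.       0.       0.       1.   ]]
top 493.1037716773384 [-0.036  0.     0.     0.     0.   ] [[   0.508    0.75    -0.424  102.129]
 [  -0.862    0.446   -0.242 -344.649]
 [   0.008    0.488    0.873  971.793]
 [   0.       0.       0.       1.   ]]
{'t': 0.1, 'joint_pos': array([-1.356,  0.707, -0.028,  1.485,  0.022,  0.951, -0.076]), 'qd': array([ 0.001, -0.002, -0.002, -0.001,  0.001,  0.   , -0.001]), 'joint_torque': array([  0.002, -88.428,   1.237, -23.646,   0.017,   0.005,   0.   ]), 'eef_pos': array([145.988, 555.95 , 247.88 ]), 'tcp_rot': array([ 0.701,  0.09 ,  0.701, -0.091]), 'contact_force': array([-0.23 , -0.188, -0.322]), 'wrist_torque': array([-0.004,  0.047,  0.014]), 'width': 1.0009351990464754} 17.0
[[-0.     0.254  0.967]
 [-0.001  0.967 -0.254]
 [-1.    -0.001  0.   ]]
```

View pics/scene0.png

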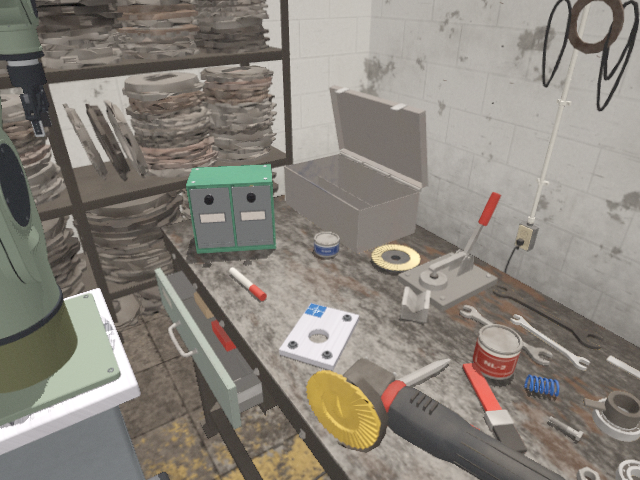

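View pics/top0.png

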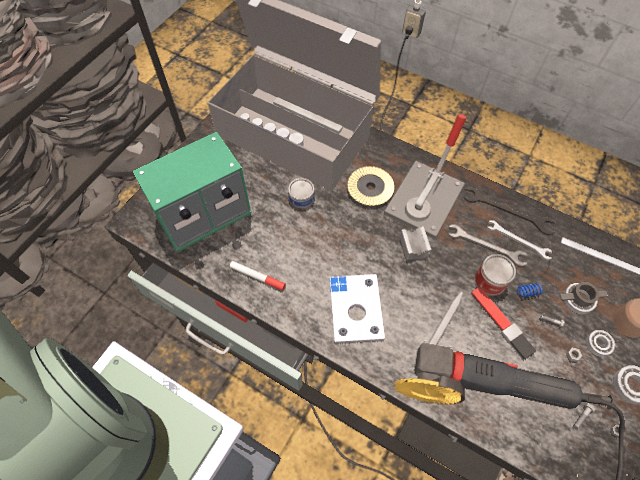

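Run:
```python
from h import *
import pickle
d=pickle.load(open('c0.pkl','rb'))
crop(d['top'],'t_unit',120,120,270,260,5)
crop(d['top'],'t_plate',310,260,400,350,6)
crop(d['scene'],'s_unit',175,155,290,260,6)
crop(d['scene'],'s_plate',270,290,370,375,6)
```

```text
(no output)
```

View pics/t_unit.png

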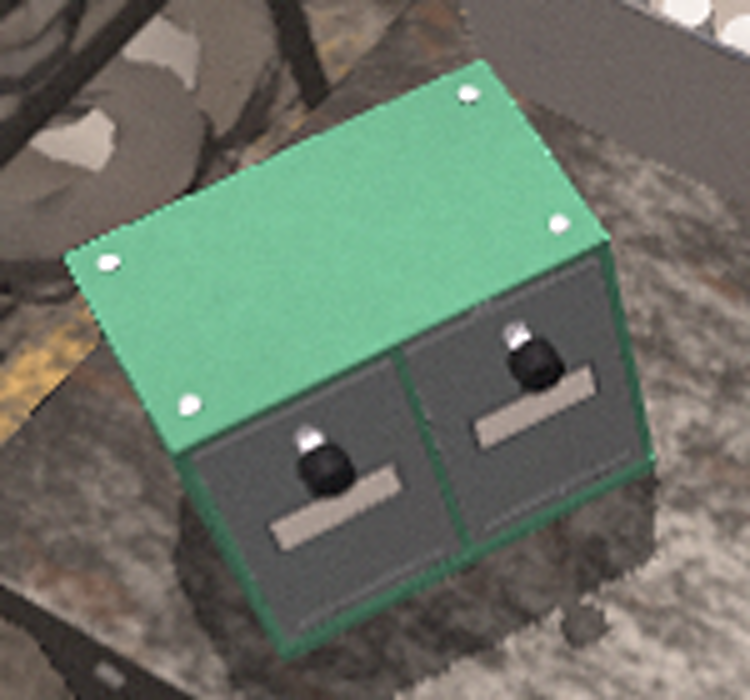

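View pics/s_unit.png

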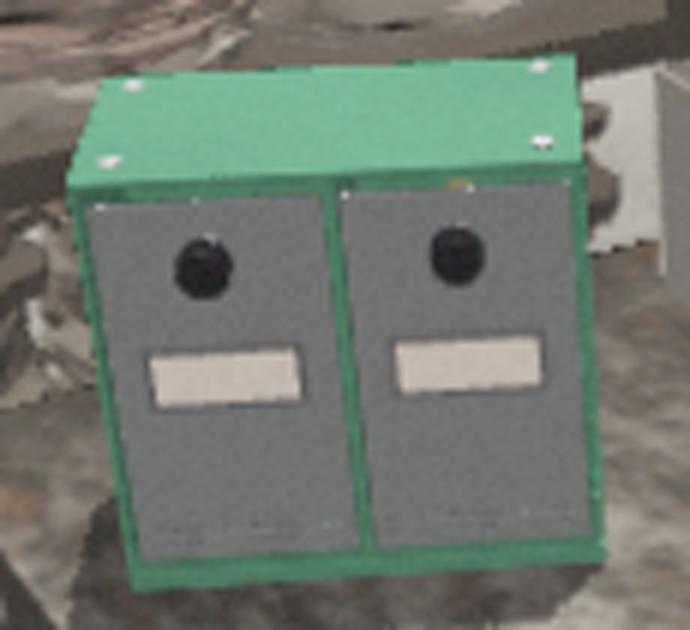

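View pics/t_plate.png

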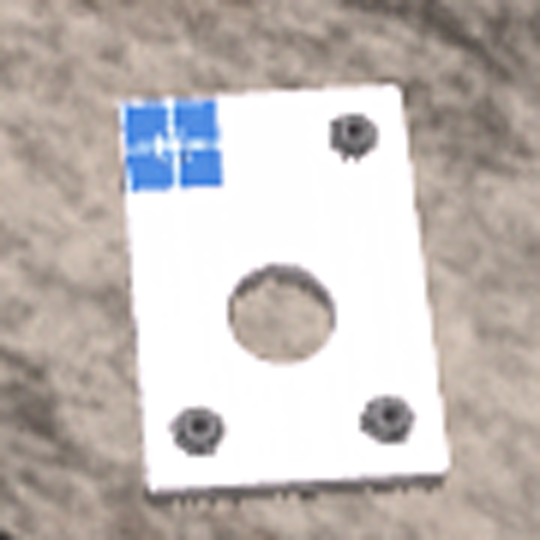

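View pics/s_plate.png

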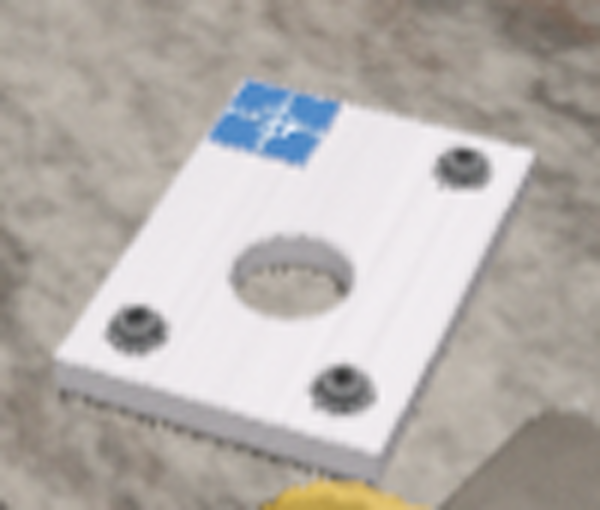

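Run:
```python
from h import *
import pickle
np.set_printoptions(suppress=True,precision=1)
d=pickle.load(open('c0.pkl','rb'));t,s=d['top'],d['scene']
px={}
for n,c in d.items():
    hsv=cv2.cvtColor(c['img'],cv2.COLOR_RGB2HSV)
    m=cv2.inRange(hsv,(95,120,120),(120,255,255))
    x0,y0,x1,y1=(320,265,360,300) if n=='top' else (295,295,340,325)
    M=np.zeros_like(m);M[y0:y1,x0:x1]=m[y0:y1,x0:x1]
    M=cv2.morphologyEx(M,cv2.MORPH_CLOSE,np.ones((5,5)))
    cs=max(cv2.findContours(M,0,2)[0],key=cv2.contourArea)
    box=cv2.boxPoints(cv2.minAreaRect(cs)); mm=cv2.moments(M,True)
    px[n]=(mm['m10']/mm['m00'],mm['m01']/mm['m00']); print(n,px[n],'mark z12',onz(c,px[n],12))
print('mark tri',tri([ray(t,px['top']),ray(s,px['scene'])]))
print('mark eye',onz(t,(338.7,284.3),12),onz(s,(316.2,310.3),12))
pr=tri([ray(t,(227.4,192.4)),ray(s,(251.2,197.5))]);pl=tri([ray(t,(185.2,213.6)),ray(s,(208.8,199.7))])
print('knobs R',pr,'L',pl, np.linalg.norm(pr[0]-pl[0]))
u=lambda x,y:(120+x/5,120+y/5)
for n,p in dict(bl=(66,257),br=(484,60),fr=(609,240),fl=(177,453)).items(): print(n,onz(t,u(*p),176))
v=lambda x,y:(175+x/6,155+y/6)
for n,p in dict(bl=(105,78),br=(575,55),fr=(580,162),fl=(70,186)).items(): print(n,onz(s,v(*p),176))
print('bottom front',onz(t,u(288,658),0),onz(t,u(653,462),0),onz(s,v(135,590),0),onz(s,v(605,562),0))
for n,uv in dict(tin=(301,193),vb=(415,243),mk0=(233,264),mk1=(284,286)).items(): print(n,onz(t,uv,20))
```

```text
scene (315.2547770700637, 309.81528662420385) mark z12 [ 486.6 -175.8   12. ]
top (338.40487804878046, 283.81951219512194) mark z12 [ 487.1 -173.3   12. ]
mark tri (array([ 488.4, -172.8,    9.1]), [np.float64(0.1399744591141153), np.float64(0.13997445911415232)])
mark eye [ 486.5 -174.4   12. ] [ 487.3 -178.1   12. ]
knobs R (array([494.2,  94.5, 144.1]), [np.float64(0.04060276764075692), np.float64(0.04060276764077133)]) L (array([411.1, 136.7, 143.9]), [np.float64(0.3230144775113784), np.float64(0.32301447751137874)]) 93.29235101911956
bl [424.  269.5 176. ]
br [592.  186.3 176. ]
fr [541.7  87.3 176. ]
fl [375.  171.2 176. ]
bl [423.6 261.5 176. ]
br [591.4 179.3 176. ]
fr [539.4  79.  176. ]
fl [375.  162.7 176. ]
bottom front [377.2 173.4   0. ] [544.5  92.   -0. ] [376.6 169.3   0. ] [543.2  84.5   0. ]
tin [639.   12.5  20. ]
vb [ 654.7 -271.8   20. ]
mk0 [408.7  41.9  20. ]
mk1 [421.5 -79.3  20. ]
```

Run:
```python
from h import *
import pickle
np.set_printoptions(suppress=True,precision=2)
d=pickle.load(open('c0.pkl','rb'));t,s=d['top'],d['scene']
a=onz(t,(227.4,192.4),148);b=onz(s,(251.2,197.5),148);c=onz(t,(185.2,213.6),148);e=onz(s,(208.8,199.7),148)
k=(a+b)/2;l=(c+e)/2
yv=(l-k)/np.linalg.norm(l-k);print(a,b,c,e,'k',k,'y',yv,np.degrees(np.arctan2(yv[1],yv[0])),np.linalg.norm(l-k))
ty=-yv;tx=np.array([0,0,-1.]);tz=np.cross(tx,ty);Rt=np.column_stack([tx,ty,tz]);print(Rt)
S=r.read_state();P=k.copy();P[2]=250;print(k,inc(S,P,Rt))
```

```text
[492.36  92.43 148.  ] [490.75  86.66 148.  ] [409.18 134.36 148.  ] [408.48 128.   148.  ] k [491.55  89.55 148.  ] y [-0.89  0.45 -0.  ] 153.28696366145013 92.61160578230603
[[ 0.    0.89 -0.45]
 [ 0.   -0.45 -0.89]
 [-1.    0.   -0.  ]]
[491.55  89.55 148.  ] {'d': array([  -1.77, -363.33,  452.7 ]), 'w': array([102.  ,   0.05,   0.04])}
```

>>> arm_command(
  increments=[
    {"dx":-10,"dy":-30,"dz":37,"wx":8.5,"claw":0.6},
    {"dx":-10,"dy":-60,"dz":75,"wx":17},
    {"dx":-10,"dy":-90,"dz":113,"wx":25.5},
    {"dx":-10,"dy":-121,"dz":151,"wx":34},
    {"dx":-10,"dy":-151,"dz":188,"wx":42.5},
    {"dx":-10,"dy":-182,"dz":226,"wx":51},
    {"dx":-10,"dy":-212,"dz":264,"wx":59.5},
    {"dx":-10,"dy":-242,"dz":302,"wx":68},
    {"dx":-10,"dy":-272,"dz":340,"wx":76.5},
    {"dx":-10,"dy":-303,"dz":377,"wx":85},
    {"dx":-10,"dy":-333,"dz":415,"wx":93.5},
    {"dx":-10,"dy":-363,"dz":452.7,"wx":102},
  ],
)

```text
invalid input
```

Run:
```python
from h import *
np.set_printoptions(suppress=True,precision=2)
k=[491.55,89.55,250]
yv=np.array([np.cos(np.radians(153.29)),np.sin(np.radians(153.29)),0])
ty=-yv;tx=np.array([0,0,-1.]);tz=np.cross(tx,ty);Rt=np.column_stack([tx,ty,tz]);np.save('Rt.npy',Rt)
S=r.read_state();print(S['t'],S['joint_pos'],S['eef_pos'],S['width'],inc(S,k,Rt))
```

```text
0.1 [-1.36  0.71 -0.03  1.48  0.02  0.95 -0.08] [145.99 555.95 247.88] 1.0009351990464754 {'d': array([  -1.77, -363.33,  452.7 ]), 'w': array([102.  ,   0.05,   0.04])}
```

>>> arm_command(
  increments=[
    {"dx":-10,"dy":-30,"dz":37,"wx":8.5,"wy":0,"wz":0,"claw":0.6},
    {"dx":-10,"dy":-60,"dz":75,"wx":17,"wy":0,"wz":0,"claw":0.6},
  ],
)

```text
t: 0.3
eef_pos: [203.5, 478.1, 258.2]
tcp_rot: [0.68, 0.194, 0.68, -0.195]
contact_force: [0.8, 0.8, -0.9]
width: 0.691
```

Run:
```python
from h import *
np.set_printoptions(suppress=True,precision=2)
S=r.read_state();print(inc(S,[491.55,89.55,255],np.load('Rt.npy')))
```

```text
{'d': array([   3.26, -177.17,  450.01]), 'w': array([84.75,  0.02,  0.02])}
```

>>> arm_command(
  increments=[
    {"dx":0,"dy":-17.5,"dz":45,"wx":8.5,"wy":0,"wz":0,"claw":0.6},
    {"dx":0,"dy":-35,"dz":90,"wx":17,"wy":0,"wz":0,"claw":0.6},
    {"dx":0,"dy":-53,"dz":135,"wx":25.5,"wy":0,"wz":0,"claw":0.6},
    {"dx":0,"dy":-71,"dz":180,"wx":34,"wy":0,"wz":0,"claw":0.6},
    {"dx":0,"dy":-88,"dz":225,"wx":42.5,"wy":0,"wz":0,"claw":0.6},
    {"dx":0,"dy":-106,"dz":270,"wx":51,"wy":0,"wz":0,"claw":0.6},
    {"dx":0,"dy":-124,"dz":315,"wx":59.5,"wy":0,"wz":0,"claw":0.6},
    {"dx":0,"dy":-142,"dz":360,"wx":68,"wy":0,"wz":0,"claw":0.6},
    {"dx":0,"dy":-159,"dz":405,"wx":76.5,"wy":0,"wz":0,"claw":0.6},
    {"dx":3,"dy":-177,"dz":450,"wx":84.7,"wy":0,"wz":0,"claw":0.6},
    {"dx":3,"dy":-177,"dz":450,"wx":84.7,"wy":0,"wz":0,"claw":0.6},
  ],
)

```text
t: 1.4
eef_pos: [493.9, 84.4, 254.9]
tcp_rot: [-0.369, -0.604, -0.367, 0.604]
contact_force: [-0.4, 2.1, 0.0]
width: 0.597
```

Run:
```python
from h import *
np.set_printoptions(suppress=True,precision=2)
for n in('scene','top'):
    c=r.get_image(n); save(c,n+'1'); crop(c,n+'1c',*( (170,80,300,240) if n=='scene' else (120,60,290,240)),4 if n=='scene' else 3)
    print(n,proj(c,r.read_state()['eef_pos']))
S=r.read_state();print(S['joint_pos'],S['eef_pos'],S['width'],inc(S,[491.55,89.55,150],np.load('Rt.npy')))
```

```text
scene [247.9  150.36]
top [219.6  160.41]
[-0.48  0.62  0.42  1.75 -0.32  0.84 -0.38] [491.63  89.16 254.84] 0.6060835935789847 {'d': array([104.84,  -0.18,  -0.43]), 'w': array([-0.  ,  0.06,  0.04])}
```

View pics/scene1c.png

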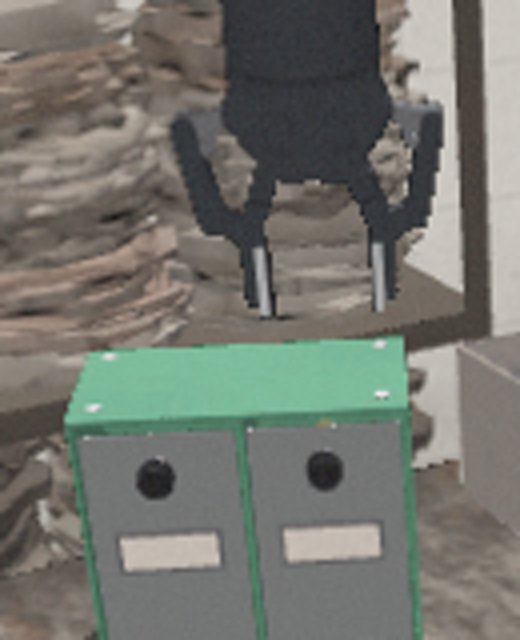

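View pics/top1.png

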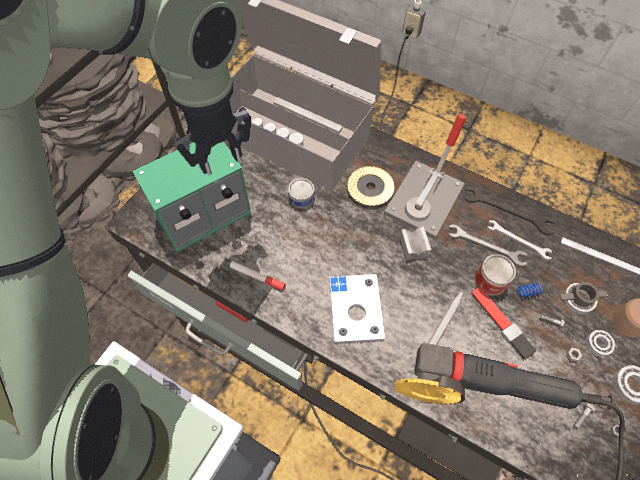

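Run:
```python
from h import *
np.set_printoptions(suppress=True,precision=2)
Rt=np.load('Rt.npy')
for n in('scene','top'):
    c=r.get_image(n); 
    if n=='top': crop(c,'top1d',160,90,290,220,6)
    if n=='scene': crop(c,'scene1d',200,110,300,220,6)
    p=np.array([491.63,89.16,0])
    for z in (254.8,245,238,148): print(n,z,proj(c,p+[0,0,z]), [proj(c,p+[0,0,z]+k*25*Rt[:,1]) for k in(-1,1)])
```

```text
scene 254.8 [247.17 150.17] [array([235.07, 150.68]), array([259.21, 149.67])]
scene 245 [247.54 154.69] [array([235.51, 155.21]), array([259.52, 154.19])]
scene 238 [247.81 157.9 ] [array([235.82, 158.42]), array([259.74, 157.38])]
scene 148 [251.06 197.02] [array([239.63, 197.6 ]), array([262.43, 196.44])]
top 254.8 [219.6  160.42] [array([207.24, 166.37]), array([231.79, 154.57])]
top 245 [220.49 163.72] [array([208.26, 169.64]), array([232.56, 157.9 ])]
top 238 [221.12 166.04] [array([208.97, 171.94]), array([233.1 , 160.24])]
top 148 [228.51 193.35] [array([217.38, 198.95]), array([239.51, 187.82])]
```

View pics/top1d.png

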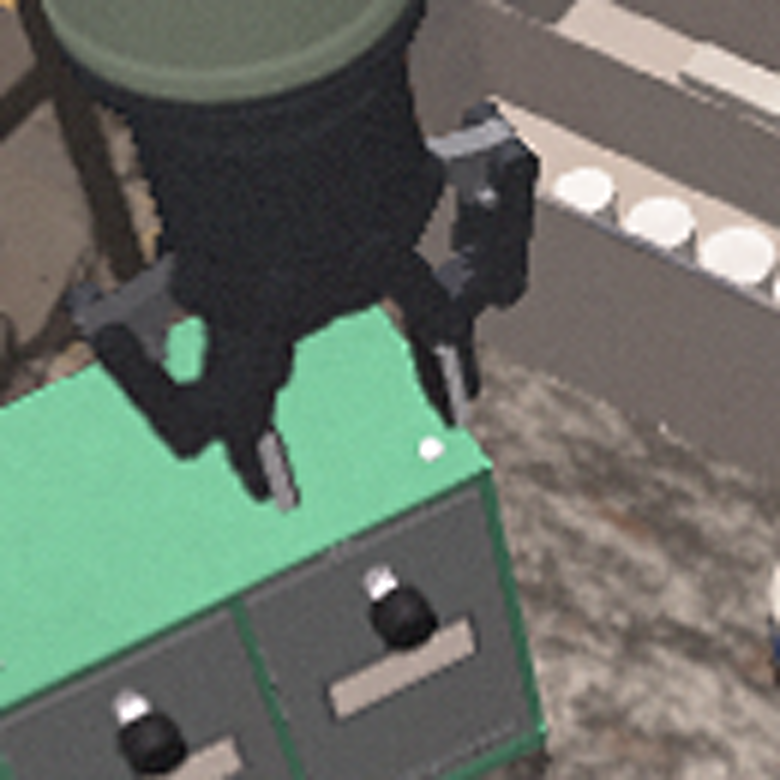

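View pics/scene1d.png

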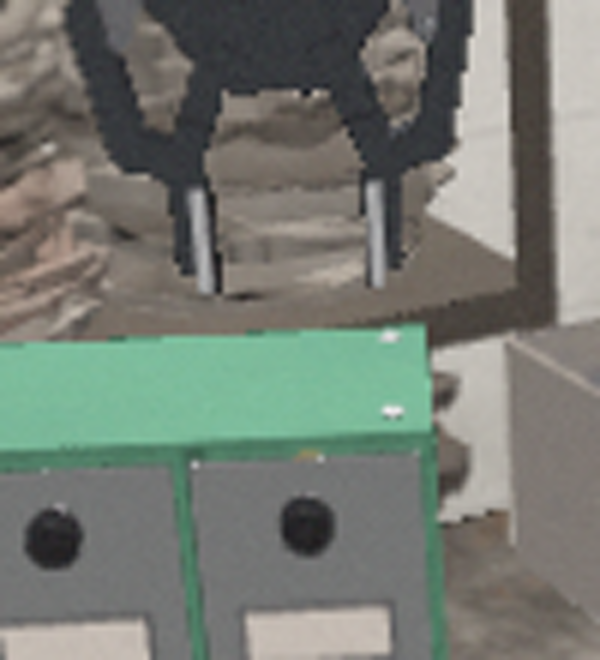

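>>> arm_command(
  increments=[
    {"dx":40,"dy":-1,"dz":1,"wx":0,"wy":0,"wz":0,"claw":0.6},
    {"dx":75,"dy":-1,"dz":1,"wx":0,"wy":0,"wz":0,"claw":0.6},
    {"dx":100,"dy":-1,"dz":1,"wx":0,"wy":0,"wz":0,"claw":0.6},
    {"dx":107,"dy":-1,"dz":1,"wx":0,"wy":0,"wz":0,"claw":0.6},
    {"dx":107,"dy":-1,"dz":1,"wx":0,"wy":0,"wz":0,"claw":0.6},
  ],
)

```text
t: 2.1
eef_pos: [489.4, 90.8, 148.1]
tcp_rot: [-0.372, -0.601, -0.373, 0.602]
contact_force: [0.8, -0.7, 0.7]
width: 0.597
```

Run:
```python
from h import *
np.set_printoptions(suppress=True,precision=2)
c=r.get_image('top');crop(c,'top2',160,90,290,220,5)
c=r.get_image('scene');crop(c,'scene2',200,110,300,220,5)
S=r.read_state();print(S['joint_pos'],S['eef_pos'],S['contact_force'],S['width'],inc(S,[491.55,89.55,148],np.load('Rt.npy')))
```

```text
[-0.41  0.78  0.31  1.88 -0.42  0.54 -0.29] [490.05  90.64 149.29] [ 0.08 -0.79  0.16] 0.6010611256657757 {'d': array([1.29, 1.82, 0.31]), 'w': array([ 0.22, -0.04, -0.01])}
```

View pics/top2.png

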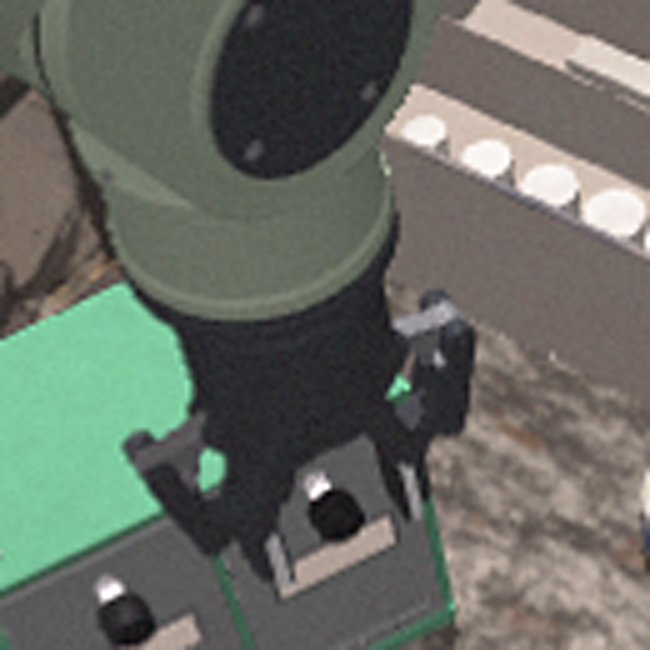

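View pics/scene2.png

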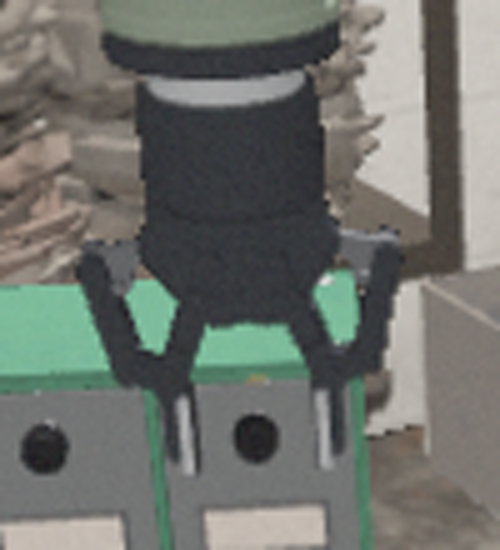

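>>> arm_command(
  increments=[
    {"dx":1,"dy":0,"dz":0,"wx":0,"wy":0,"wz":0,"claw":0.1},
    {"dx":1,"dy":0,"dz":0,"wx":0,"wy":0,"wz":0,"claw":0.1},
    {"dx":1,"dy":0,"dz":0,"wx":0,"wy":0,"wz":0,"claw":0.1},
    {"dx":1,"dy":0,"dz":0,"wx":0,"wy":0,"wz":0,"claw":0.1},
    {"dx":1,"dy":0,"dz":0,"wx":0,"wy":0,"wz":0,"claw":0.1},
  ],
  newtons=30,
)

```text
t: 2.7
eef_pos: [489.8, 91.0, 149.1]
tcp_rot: [0.372, 0.602, 0.373, -0.601]
contact_force: [-4.1, 2.2, 12.7]
width: 0.222
```

Run:
```python
from h import *
np.set_printoptions(suppress=True,precision=2)
S=r.read_state();print(S['joint_pos'],S['eef_pos'],S['contact_force'],S['width'])
# arc in tool frame now: tool x down, z outward; knob local(-20,134)
for a in np.linspace(0.08,0.64,8):
    c_,s_=np.cos(a),np.sin(a)
    X=-20*c_-134*s_;Z=134*c_-20*s_
    print(np.degrees(a),'dx',-(Z-134),'dz',-(X+20))
```

```text
[-0.41  0.78  0.3   1.89 -0.42  0.54 -0.29] [489.84  91.02 149.07] [-4.12  2.18 12.72] 0.2221727318354443
4.583662361046586 dx 2.0268652348324565 dz 10.644603117921527
9.167324722093172 dx 4.897908159950902 dz 21.093185353821497
13.750987083139757 dx 8.594763898370715 dz 31.278911438276623
18.334649444186343 dx 13.09378518927528 dz 41.1366274842086
22.918311805232932 dx 18.366193649786396 dz 50.603277749416876
27.501974166279517 dx 24.378263858405575 dz 59.61830797814439
32.085636527326095 dx 31.091539082619917 dz 68.1240527416667
36.66929888837269 dx 38.46307727075262 dz 76.0661043002464
```

>>> arm_command(
  increments=[
    {"dx":2,"dy":0,"dz":10.6,"wx":0,"wy":4.6,"wz":0,"claw":0.1},
    {"dx":5,"dy":0,"dz":21,"wx":0,"wy":9.2,"wz":0,"claw":0.1},
    {"dx":8.5,"dy":0,"dz":31.3,"wx":0,"wy":13.75,"wz":0,"claw":0.1},
    {"dx":13,"dy":0,"dz":41,"wx":0,"wy":18.3,"wz":0,"claw":0.1},
    {"dx":13,"dy":0,"dz":41,"wx":0,"wy":18.3,"wz":0,"claw":0.1},
  ],
)

```text
t: 3.2
eef_pos: [471.0, 53.5, 136.0]
tcp_rot: [0.307, 0.69, 0.427, -0.497]
contact_force: [6.9, 12.9, -25.8]
width: 0.219
```

Run:
```python
from h import *
np.set_printoptions(suppress=True,precision=2)
S=r.read_state();print(S['joint_pos'],S['eef_pos'],S['contact_force'],S['width'],rot(S).as_matrix())
```

```text
[ 0.16  0.76 -0.29  2.13 -0.61  0.15  0.1 ] [470.97  53.47 135.95] [  6.91  12.88 -25.77] 0.21874816104644182 [[ 0.14  0.89 -0.42]
 [ 0.28 -0.45 -0.85]
 [-0.95 -0.   -0.32]]
```

Run:
```python
from h import *
np.set_printoptions(suppress=True,precision=1)
S=r.read_state();Rt=np.load('Rt.npy');o=Rt[:,2]
P0=np.array([489.84,91.02,149.07])
for a in np.linspace(0.38,0.64,5):
    c_,s_=np.cos(a),np.sin(a)
    X=-20*c_-134*s_;Z=134*c_-20*s_
    print(a,inc(S,P0+o*(-(X+20))+np.array([0,0,Z-134]))['d'])
```

```text
0.38 [ 1.7 -0.   7.2]
0.445 [ 3.7 -0.  15.7]
0.51 [ 6.4 -0.1 24.1]
0.575 [ 9.5 -0.1 32.3]
0.64 [13.2 -0.1 40.3]
```

>>> arm_command(
  increments=[
    {"dx":1.5,"dy":0,"dz":7.2,"wx":0,"wy":2,"wz":0,"claw":0.1},
    {"dx":3.7,"dy":0,"dz":15.7,"wx":0,"wy":4,"wz":0,"claw":0.1},
    {"dx":6.4,"dy":0,"dz":24,"wx":0,"wy":6,"wz":0,"claw":0.1},
    {"dx":9.5,"dy":0,"dz":32.3,"wx":0,"wy":8,"wz":0,"claw":0.1},
    {"dx":9.5,"dy":0,"dz":32.3,"wx":0,"wy":8,"wz":0,"claw":0.1},
  ],
)

```text
t: 3.7
eef_pos: [458.5, 27.9, 118.8]
tcp_rot: [0.272, 0.72, 0.453, -0.45]
contact_force: [-14.2, 13.9, -6.6]
width: 0.221
```

Run:
```python
from h import *
np.set_printoptions(suppress=True,precision=2)
S=r.read_state();print(S['joint_pos'],S['eef_pos'],S['contact_force'],S['width'],rot(S).as_matrix(),np.degrees(np.arccos(-rot(S).as_matrix()[2,0])))
c=r.get_image('top');crop(c,'top3',130,90,290,240,5)
c=r.get_image('scene');crop(c,'scene3',170,110,300,260,5)
```

```text
[ 0.47  0.87 -0.58  2.2  -0.62  0.    0.26] [458.5   27.91 118.76] [-14.19  13.86  -6.62] 0.22081699914687958 [[ 0.19  0.9  -0.4 ]
 [ 0.41 -0.44 -0.8 ]
 [-0.89 -0.02 -0.45]] 26.575667330921508
```

View pics/scene3.png

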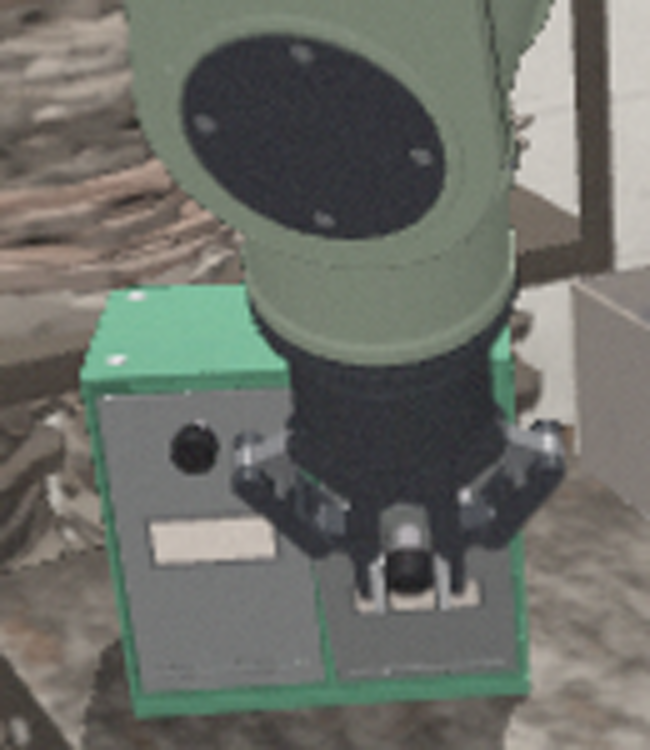

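View pics/top3.png

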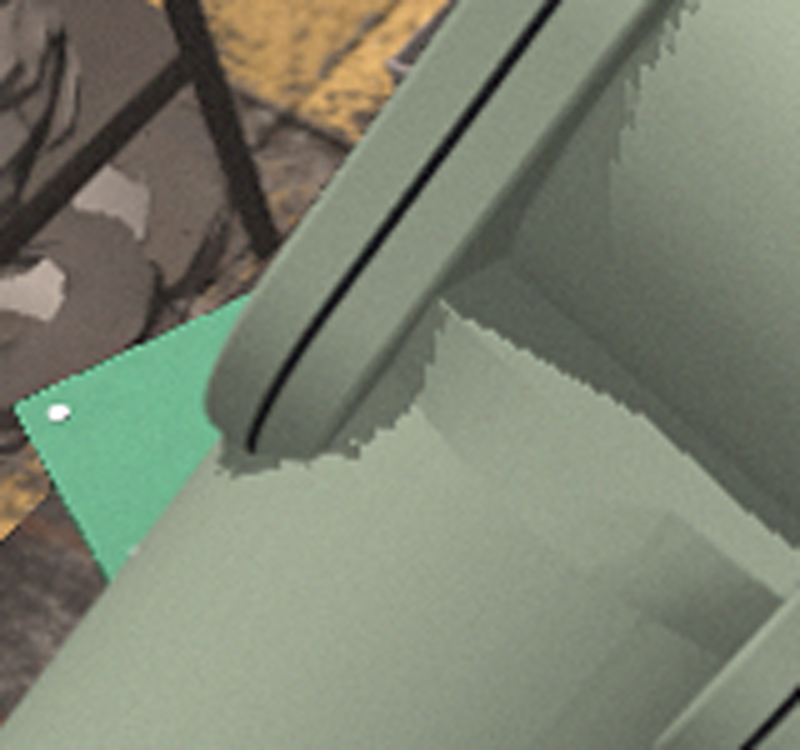

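>>> arm_command(
  increments=[
    {"dx":0.5,"dy":0,"dz":4.5,"wx":0,"wy":-1.5,"wz":0,"claw":0.1},
    {"dx":1,"dy":0,"dz":9,"wx":0,"wy":-3,"wz":0,"claw":0.1},
    {"dx":1,"dy":0,"dz":9,"wx":0,"wy":-3,"wz":0,"claw":0.1},
    {"dx":1,"dy":0,"dz":9,"wx":0,"wy":-3,"wz":0,"claw":0.1},
  ],
)

```text
t: 4.2
eef_pos: [455.5, 22.4, 114.7]
tcp_rot: [0.285, 0.708, 0.446, -0.468]
contact_force: [1.7, 7.8, -6.8]
width: 0.214
```

Run:
```python
from h import *
np.set_printoptions(suppress=True,precision=2)
S=r.read_state();print(S['joint_pos'],S['eef_pos'],S['contact_force'],S['width'],np.degrees(np.arccos(-rot(S).as_matrix()[2,0])))
d=S['eef_pos']-np.array([489.84,91.02,149.07]);print(np.hypot(d[0],d[1]),d)
```

```text
[ 0.41  0.85 -0.5   2.19 -0.63  0.03  0.25] [455.46  22.42 114.69] [ 1.65  7.79 -6.76] 0.2143181264714861 23.525114346585948
76.73265032474181 [-34.38 -68.6  -34.38]
```

>>> arm_command(
  increments=[
    {"dx":0,"dy":0,"dz":0,"wx":0,"wy":0,"wz":0,"claw":0.55},
    {"dx":0,"dy":0,"dz":0,"wx":0,"wy":0,"wz":0,"claw":0.55},
    {"dx":0,"dy":0,"dz":0,"wx":0,"wy":0,"wz":0,"claw":0.55},
    {"dx":-30,"dy":0,"dz":0,"wx":0,"wy":-1,"wz":0,"claw":0.55},
    {"dx":-70,"dy":0,"dz":0,"wx":0,"wy":-2,"wz":0,"claw":0.55},
    {"dx":-110,"dy":0,"dz":0,"wx":0,"wy":-3,"wz":0,"claw":0.55},
    {"dx":-150,"dy":0,"dz":0,"wx":0,"wy":-3,"wz":0,"claw":0.55},
    {"dx":-150,"dy":0,"dz":0,"wx":0,"wy":-3,"wz":0,"claw":0.55},
  ],
)

```text
t: 5.0
eef_pos: [431.3, -33.8, 255.8]
tcp_rot: [0.299, 0.696, 0.436, -0.485]
contact_force: [0.0, -0.2, -0.4]
width: 0.551
```

Run:
```python
from h import *
import pickle
np.set_printoptions(suppress=True,precision=2)
S=r.read_state();print(S['joint_pos'],S['eef_pos'],S['contact_force'],S['width'],np.degrees(np.arccos(-rot(S).as_matrix()[2,0])))
d={}
for n in('scene','top'):
    c=r.get_image(n); d[n]=c; save(c,n+'4')
pickle.dump(d,open('c4.pkl','wb'))
crop(d['top'],'top4c',130,110,270,270,5)
crop(d['scene'],'scene4c',180,150,300,270,5)
```

```text
[ 0.35  0.5  -0.18  2.06 -0.51  0.56  0.17] [431.29 -33.82 255.84] [ 0.02 -0.22 -0.42] 0.5505903279189843 20.508833126005538
```

View pics/top4c.png

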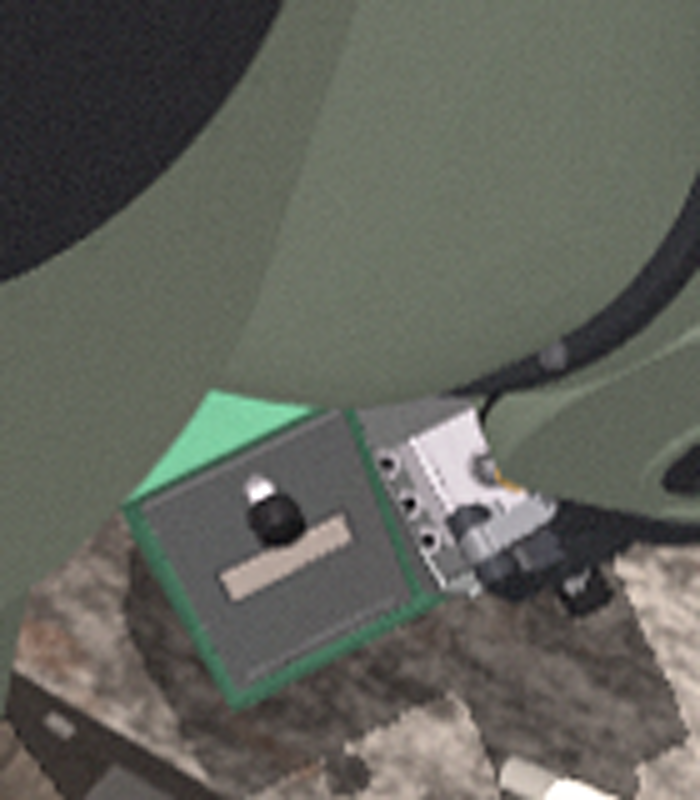

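View pics/scene4c.png

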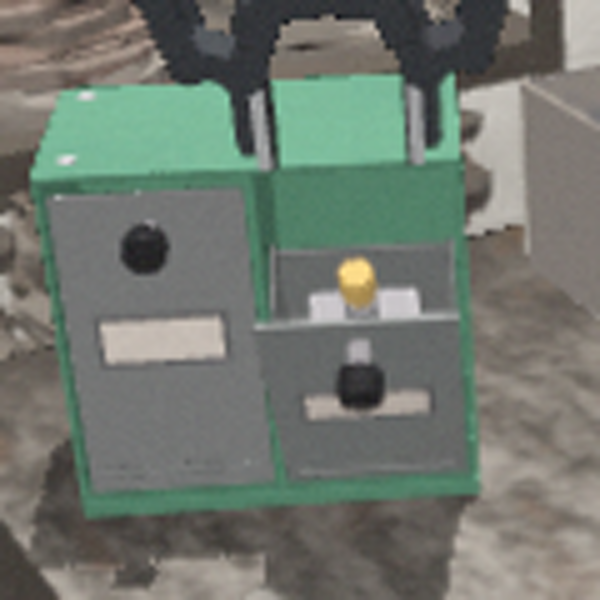

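Run:
```python
from h import *
np.set_printoptions(suppress=True,precision=1)
S=r.read_state();print(inc(S,[380,200,310],np.load('Rt.npy')))
```

```text
{'d': array([  13.3, -148.7, -193.8]), 'w': array([  0.5, -20.5,   0.8])}
```

>>> arm_command(
  increments=[
    {"dx":-15,"dy":-10,"dz":-15,"wx":0,"wy":-4,"wz":0,"claw":0.55},
    {"dx":-20,"dy":-35,"dz":-45,"wx":0,"wy":-8,"wz":0,"claw":0.55},
    {"dx":-10,"dy":-60,"dz":-80,"wx":0,"wy":-12,"wz":0,"claw":0.55},
    {"dx":0,"dy":-90,"dz":-115,"wx":0,"wy":-16,"wz":0,"claw":0.55},
    {"dx":8,"dy":-120,"dz":-155,"wx":0,"wy":-20,"wz":0,"claw":0.55},
    {"dx":13,"dy":-149,"dz":-194,"wx":0,"wy":-20.5,"wz":0,"claw":0.55},
    {"dx":13,"dy":-149,"dz":-194,"wx":0,"wy":-20.5,"wz":0,"claw":0.55},
  ],
)

```text
t: 5.8
eef_pos: [388.2, 161.2, 302.5]
tcp_rot: [-0.371, -0.597, -0.378, 0.603]
contact_force: [1.0, -0.2, -0.5]
width: 0.547
```

Run:
```python
from h import *
import pickle
np.set_printoptions(suppress=True,precision=2)
S=r.read_state();print(S['t'],S['joint_pos'],S['eef_pos'])
d={}
for n in('scene','top'):
    c=r.get_image(n); d[n]=c; save(c,n+'5')
pickle.dump(d,open('c5.pkl','wb'))
crop(d['top'],'top5c',180,150,270,240,7)
crop(d['scene'],'scene5c',220,180,290,250,8)
```

```text
5.8 [-0.58  0.42  0.19  1.9  -0.11  0.84 -0.79] [388.21 161.23 302.53]
```

View pics/top5c.png

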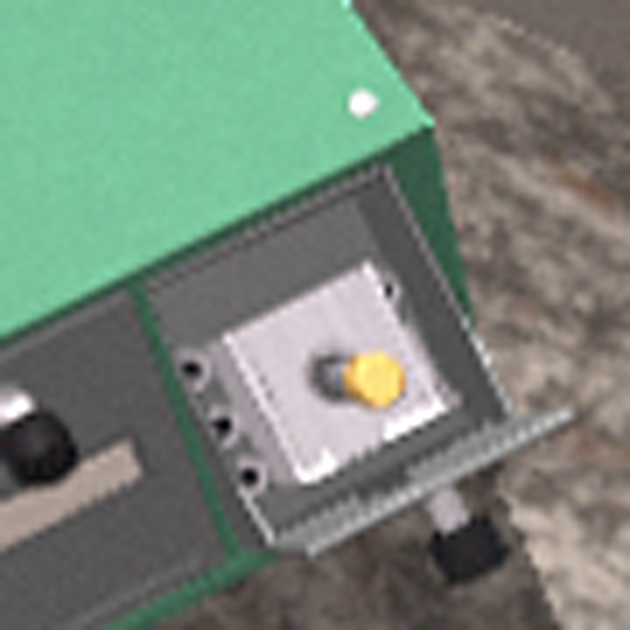

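View pics/scene5c.png

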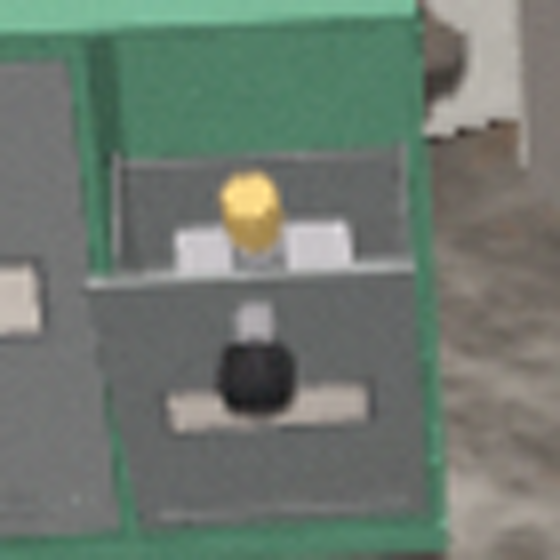

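```bash
cat >> h.py <<'E'
def geo(k=(491.2,90.0),a=0.62,ang=153.29):
    yv=np.array([np.cos(np.radians(ang)),np.sin(np.radians(ang)),0]);xv=np.array([yv[1],-yv[0],0]);zv=np.array([0,0,1.])
    h=np.array([k[0],k[1],14])+20*xv
    xb=xv*np.cos(a)+zv*np.sin(a);zb=-xv*np.sin(a)+zv*np.cos(a)
    seat=h+40*xb+66*zb
    return dict(h=h,xb=xb,yv=yv,zb=zb,seat=seat,xv=xv,knob=h-20*xb+134*zb)
E
python3 - <<'E'
from h import *
import pickle
np.set_printoptions(suppress=True,precision=1)
d=pickle.load(open('c5.pkl','rb'));t,s=d['top'],d['scene']
P,e=tri([ray(t,(233.8,204.)),ray(s,(251.1,203.1))]);print('cap top tri',P,e)
for k in [(491.55,89.55)]:
  for a in (0.6,0.62):
    g=geo(k,a);print('seat',g['seat'],'cap',g['seat']+70*g['zb'],'knob',g['knob'])
    for n,q in dict(seat=g['seat'],captop=g['seat']+70*g['zb'],capbase=g['seat']+51*g['zb'],knob=g['knob'],ptop=g['h']+152*g['zb']).items(): print(n,'top',proj(t,q),(proj(t,q)-[180,150])*7,'scene',proj(s,q),(proj(s,q)-[220,180])*8)
E
```

```text
cap top tri [479.1  66.7 144.7] [np.float64(1.2912292248586834), np.float64(1.2912292248586663)]
seat [498.6 103.6  91.1] cap [480.9  68.3 148.8] knob [459.1  25.1 113.3]
seat top [229.  203.2] [342.9 372.2] scene [252.9 216.8] [263.3 294.2]
captop top [233.8 201.4] [376.8 360.1] scene [250.8 201.1] [246.4 169.2]
capbase top [232.4 201.9] [367.1 363.5] scene [251.4 205.6] [251.2 204.7]
knob top [247.7 228.2] [473.7 547.1] scene [251.9 226.2] [254.9 369.3]
ptop top [244.5 219.2] [451.8 484.2] scene [250.9 213.7] [247.5 269.6]
seat [497.9 102.2  91. ] cap [479.7  65.9 147.9] knob [458.2  23.3 111.4]
seat top [229.3 203.7] [345.3 375.9] scene [252.9 217.1] [263.3 296.9]
captop top [234.5 202.6] [381.7 368.5] scene [250.8 202.1] [246.6 176.4]
capbase top [233.  202.9] [371.3 370.6] scene [251.4 206.3] [251.3 210.7]
knob top [248.2 229.3] [477.7 555.4] scene [251.9 227.4] [255.4 379. ]
ptop top [245.3 220.5] [456.8 493.8] scene [251. 215.] [248.  279.8]
```

```bash
cat >> h.py <<'E'
def lean(deg):
    return np.load('Rt.npy')@R.from_euler('y',deg,degrees=True).as_matrix()
E
python3 - <<'E'
from h import *
np.set_printoptions(suppress=True,precision=1)
S=r.read_state();L=lean(21);G=np.array([489.7,86,116.3])
print(L,inc(S,G+L[:,0]*(2-150),L))
E
```

```text
[[ 0.2  0.9 -0.4]
 [ 0.3 -0.4 -0.8]
 [-0.9  0.  -0.4]] {'d': array([ 46.3, 127.3,  81.7]), 'w': array([ 1.1, 20.9,  1.1])}
```

>>> arm_command(
  increments=[
    {"dx":4,"dy":25,"dz":16,"wx":0,"wy":4,"wz":0,"claw":0.45},
    {"dx":12,"dy":51,"dz":33,"wx":0.5,"wy":8,"wz":0.5,"claw":0.45},
    {"dx":24,"dy":76,"dz":49,"wx":0.5,"wy":12.5,"wz":0.5,"claw":0.45},
    {"dx":36,"dy":102,"dz":65,"wx":1,"wy":16.5,"wz":1,"claw":0.45},
    {"dx":46,"dy":127,"dz":82,"wx":1.1,"wy":20.9,"wz":1.1,"claw":0.45},
    {"dx":46,"dy":127,"dz":82,"wx":1.1,"wy":20.9,"wz":1.1,"claw":0.45},
  ],
)

```text
t: 6.5
eef_pos: [465.8, 37.2, 253.2]
tcp_rot: [0.296, 0.702, 0.432, -0.482]
contact_force: [1.0, 0.2, 0.1]
width: 0.451
```

Run:
```python
from h import *
np.set_printoptions(suppress=True,precision=2)
S=r.read_state();L=lean(21);G=np.array([489.7,86,116.3])
print(S['t'],S['joint_pos'],S['eef_pos'],inc(S,G+L[:,0]*2,L))
c=r.get_image('scene');crop(c,'scene6',200,110,300,240,5)
c=r.get_image('top');crop(c,'top6',130,90,290,240,5)
```

```text
6.5 [ 0.18  0.52 -0.19  2.02 -0.51  0.5  -0.01] [465.79  37.18 253.22] {'d': array([149.3 ,  -0.6 ,  -1.41]), 'w': array([-0.09, -0.1 , -0.01])}
```

View pics/scene6.png

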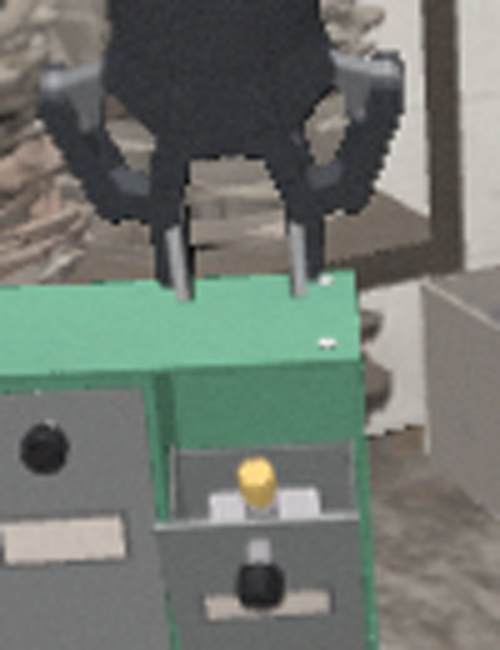

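View pics/top6.png

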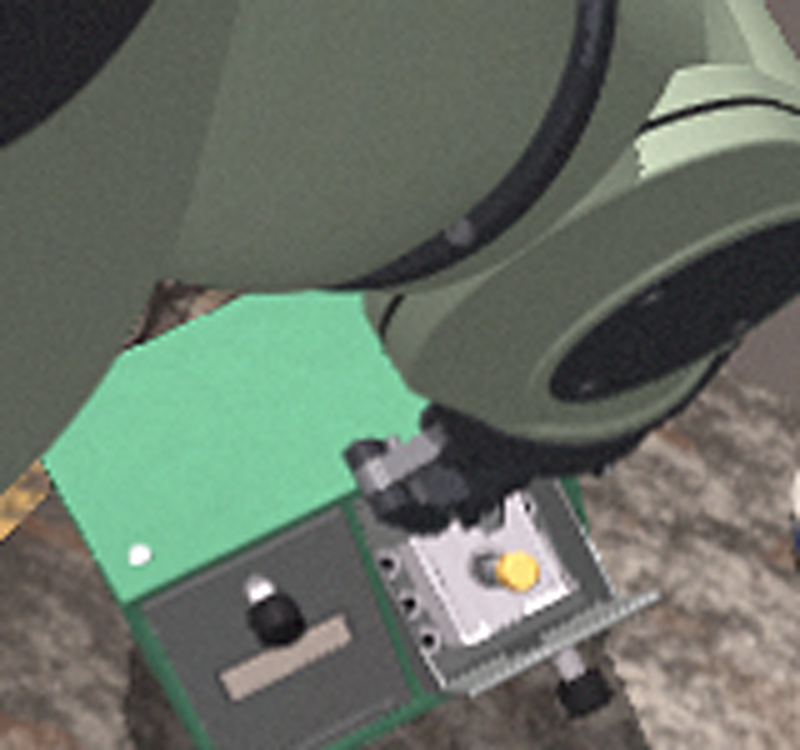

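>>> arm_command(
  increments=[
    {"dx":35,"dy":0,"dz":-1,"wx":0,"wy":0,"wz":0,"claw":0.45},
    {"dx":65,"dy":-0.5,"dz":-1.4,"wx":0,"wy":0,"wz":0,"claw":0.45},
    {"dx":90,"dy":-0.5,"dz":-1.4,"wx":0,"wy":0,"wz":0,"claw":0.45},
    {"dx":90,"dy":-0.5,"dz":-1.4,"wx":0,"wy":0,"wz":0,"claw":0.45},
  ],
)

```text
t: 7.0
eef_pos: [479.3, 66.4, 166.6]
tcp_rot: [0.294, 0.701, 0.432, -0.485]
contact_force: [-0.5, 0.0, 0.6]
width: 0.449
```

Run:
```python
from h import *
np.set_printoptions(suppress=True,precision=2)
S=r.read_state();L=lean(21);G=np.array([489.7,86,116.3])
print(S['t'],S['joint_pos'],S['eef_pos'],S['contact_force'],inc(S,G+L[:,0]*2,L))
c=r.get_image('scene');crop(c,'scene7',200,110,300,240,5)
c=r.get_image('top');crop(c,'top7',170,140,290,240,6)
```

```text
7.0 [ 0.17  0.71 -0.3   2.09 -0.59  0.22  0.04] [479.27  66.45 166.63] [-0.48  0.02  0.63] {'d': array([56.92,  0.76, -2.72]), 'w': array([-0.38,  0.08,  0.25])}
```

View pics/scene7.png

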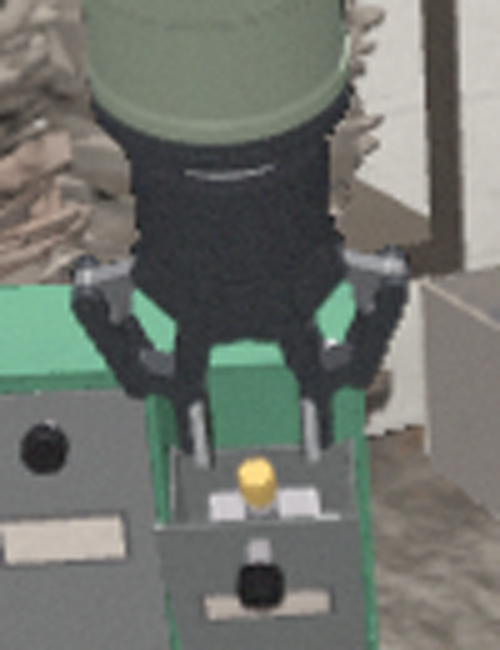

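View pics/top7.png

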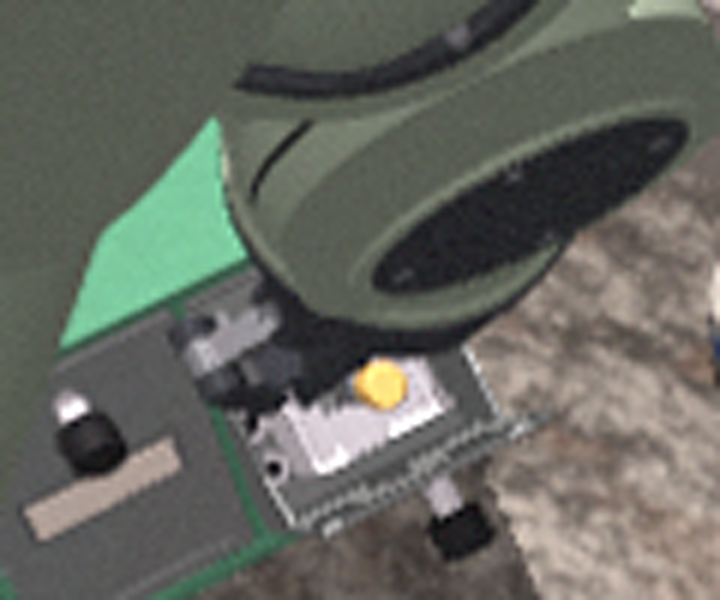

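Run:
```python
from h import *
np.set_printoptions(suppress=True,precision=2)
S=r.read_state();L=lean(17.5);G=np.array([489.4,85.4,117])
for k in(30,15,0):print(inc(S,G+L[:,0]*(2-k),L))
```

```text
{'d': array([28.79, -0.64, -3.75]), 'w': array([-0.38, -3.47,  0.04])}
{'d': array([43.76, -0.63, -2.84]), 'w': array([-0.38, -3.47,  0.04])}
{'d': array([58.73, -0.61, -1.93]), 'w': array([-0.38, -3.47,  0.04])}
```

>>> arm_command(
  increments=[
    {"dx":15,"dy":-0.6,"dz":-3,"wx":-0.2,"wy":-2,"wz":0,"claw":0.45},
    {"dx":29,"dy":-0.6,"dz":-3.7,"wx":-0.4,"wy":-3.5,"wz":0,"claw":0.45},
    {"dx":44,"dy":-0.6,"dz":-2.8,"wx":-0.4,"wy":-3.5,"wz":0,"claw":0.45},
    {"dx":54,"dy":-0.6,"dz":-2,"wx":-0.4,"wy":-3.5,"wz":0,"claw":0.45},
    {"dx":57.5,"dy":-0.6,"dz":-2,"wx":-0.4,"wy":-3.5,"wz":0,"claw":0.45},
    {"dx":57.5,"dy":-0.6,"dz":-2,"wx":-0.4,"wy":-3.5,"wz":0,"claw":0.45},
  ],
)

```text
t: 7.7
eef_pos: [489.6, 85.3, 116.6]
tcp_rot: [0.31, 0.686, 0.423, -0.504]
contact_force: [-0.0, -1.3, -0.3]
width: 0.452
```

Run:
```python
from h import *
np.set_printoptions(suppress=True,precision=2)
S=r.read_state();L=lean(17.5);G=np.array([489.4,85.4,117])
print(S['t'],S['joint_pos'],S['eef_pos'],S['contact_force'],inc(S,G+L[:,0]*2,L))
c=r.get_image('scene');crop(c,'scene8',200,110,300,240,5)
c=r.get_image('top');crop(c,'top8',170,140,290,240,6)
```

```text
7.7 [ 0.06  0.81 -0.25  2.07 -0.59  0.13  0.01] [489.57  85.31 116.59] [-0.01 -1.26 -0.27] {'d': array([ 1.61, -0.19, -0.13]), 'w': array([-0.  ,  0.02,  0.03])}
```

View pics/scene8.png

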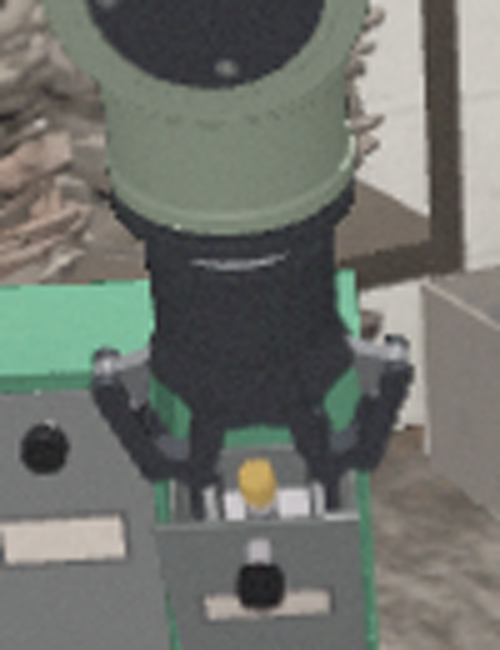

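View pics/top8.png

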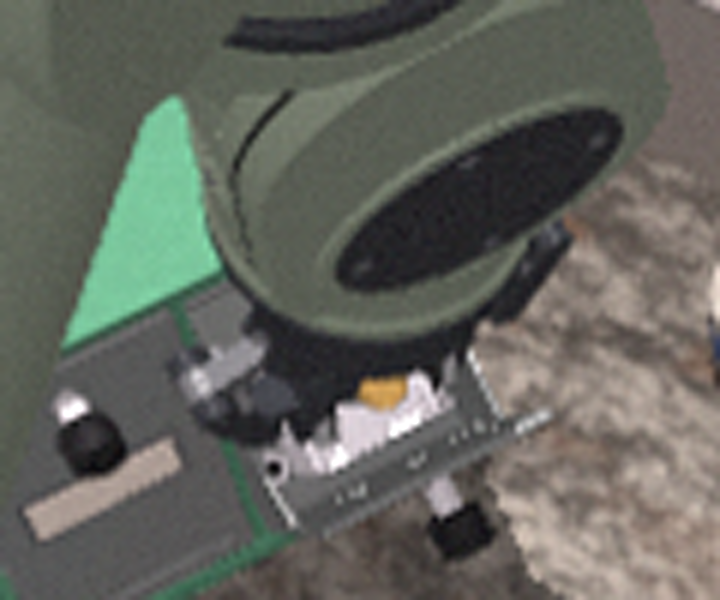

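>>> arm_command(
  increments=[
    {"dx":0,"dy":0,"dz":0,"wx":0,"wy":0,"wz":0,"claw":0.05},
    {"dx":0,"dy":0,"dz":0,"wx":0,"wy":0,"wz":0,"claw":0.05},
    {"dx":0,"dy":0,"dz":0,"wx":0,"wy":0,"wz":0,"claw":0.05},
    {"dx":0,"dy":0,"dz":0,"wx":0,"wy":0,"wz":0,"claw":0.05},
    {"dx":0,"dy":0,"dz":0,"wx":0,"wy":0,"wz":0,"claw":0.05},
  ],
  newtons=60,
)

```text
t: 8.3
eef_pos: [489.0, 85.6, 117.3]
tcp_rot: [0.31, 0.686, 0.424, -0.503]
contact_force: [-6.0, 0.1, 8.3]
width: 0.156
```

Run:
```python
from h import *
np.set_printoptions(suppress=True,precision=2)
S=r.read_state();g=geo((491.55,89.55),.62)
print(S['t'],S['joint_pos'],S['eef_pos'],S['contact_force'],S['width'],g['zb'],inc(S,S['eef_pos']+g['zb']*80))
```

```text
8.3 [ 0.06  0.81 -0.25  2.07 -0.59  0.13  0.01] [489.04  85.57 117.3 ] [-5.95  0.13  8.26] 0.1555008599421842 [-0.26 -0.52  0.81] {'d': array([-76.08,  -0.12,  24.75])}
```

>>> arm_command(
  increments=[
    {"dx":-9.5,"dy":0,"dz":3.1,"wx":0,"wy":0,"wz":0,"claw":0.05},
    {"dx":-28.5,"dy":0,"dz":9.3,"wx":0,"wy":0,"wz":0,"claw":0.05},
    {"dx":-47.5,"dy":0,"dz":15.5,"wx":0,"wy":0,"wz":0,"claw":0.05},
    {"dx":-66.5,"dy":0,"dz":21.6,"wx":0,"wy":0,"wz":0,"claw":0.05},
    {"dx":-85.5,"dy":0,"dz":27.8,"wx":0,"wy":0,"wz":0,"claw":0.05},
    {"dx":-110,"dy":0,"dz":40,"wx":0,"wy":0,"wz":0,"claw":0.05},
    {"dx":-110,"dy":0,"dz":40,"wx":0,"wy":0,"wz":0,"claw":0.05},
  ],
)

```text
t: 9.0
eef_pos: [457.0, 19.6, 212.4]
tcp_rot: [0.31, 0.687, 0.422, -0.503]
contact_force: [-0.5, -0.4, -2.0]
width: 0.152
```

Run:
```python
from h import *
import pickle
np.set_printoptions(suppress=True,precision=2)
S=r.read_state()
print(S['t'],S['joint_pos'],S['eef_pos'],S['contact_force'],S['width'])
d={}
for n in('scene','top'):
    c=r.get_image(n); d[n]=c; save(c,n+'9')
crop(d['scene'],'scene9c',200,80,300,240,5)
crop(d['top'],'top9c',170,120,310,240,5)
```

```text
9.0 [ 0.16  0.58 -0.15  2.08 -0.51  0.4   0.03] [457.01  19.61 212.43] [-0.5  -0.37 -1.99] 0.1524058098520602
```

View pics/scene9c.png

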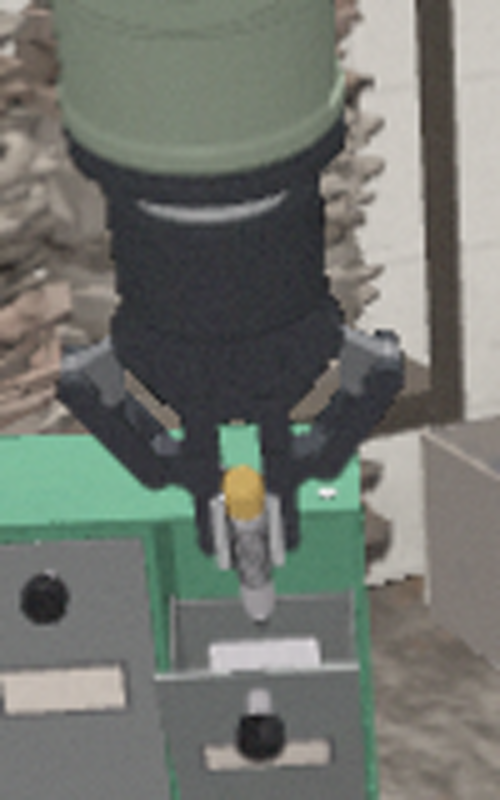

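View pics/top9c.png

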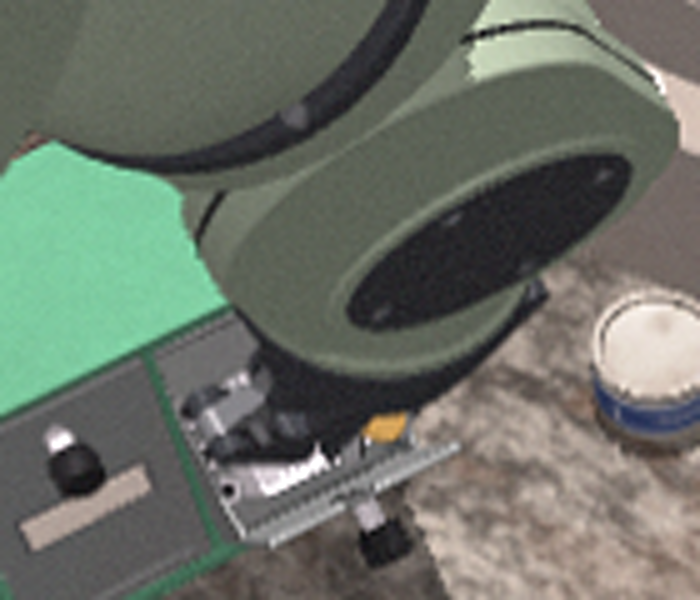

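Run:
```python
from h import *
np.set_printoptions(suppress=True,precision=1)
S=r.read_state()
L=lean(-19);T=np.array([487,-175,12])
print(inc(S,S['eef_pos']+[0,0,70]))
print(inc(S,T+[0,0,92+50]+L[:,0]*2,L))
```

```text
{'d': array([-66.8,  -0. , -21.1])}
{'d': array([  6.8, 114.9, 172.9]), 'w': array([  0. , -36.5,   0. ])}
```

>>> arm_command(
  increments=[
    {"dx":-35,"dy":0,"dz":-8,"wx":0,"wy":0,"wz":0,"claw":0.05},
    {"dx":-65,"dy":3,"dz":-8,"wx":0,"wy":-2,"wz":0,"claw":0.05},
    {"dx":-65,"dy":20,"dz":20,"wx":0,"wy":-7,"wz":0,"claw":0.05},
    {"dx":-60,"dy":40,"dz":55,"wx":0,"wy":-13,"wz":0,"claw":0.05},
    {"dx":-50,"dy":60,"dz":90,"wx":0,"wy":-20,"wz":0,"claw":0.05},
    {"dx":-40,"dy":85,"dz":125,"wx":0,"wy":-26,"wz":0,"claw":0.05},
    {"dx":-20,"dy":105,"dz":160,"wx":0,"wy":-32,"wz":0,"claw":0.05},
    {"dx":0,"dy":115,"dz":173,"wx":0,"wy":-36.5,"wz":0,"claw":0.05},
    {"dx":6.8,"dy":115,"dz":173,"wx":0,"wy":-36.5,"wz":0,"claw":0.05},
    {"dx":6.8,"dy":115,"dz":173,"wx":0,"wy":-36.5,"wz":0,"claw":0.05},
  ],
)

```text
t: 10.1
eef_pos: [486.5, -174.4, 151.1]
tcp_rot: [-0.427, -0.494, -0.306, 0.693]
contact_force: [-0.7, -0.2, 0.3]
width: 0.148
```

```bash
cat > look.py <<'E'
from h import *
import sys,pickle
np.set_printoptions(suppress=True,precision=2)
i=sys.argv[1]
S=r.read_state()
print(S['t'],S['joint_pos'],S['eef_pos'],S['contact_force'],S['width'])
d={}
for n in('scene','top'):
    c=r.get_image(n); d[n]=c; save(c,n+i)
pickle.dump(d,open('c%s.pkl'%i,'wb'))
E
python3 look.py 10
python3 - <<'E'
from h import *
import pickle
d=pickle.load(open('c10.pkl','rb'))
crop(d['scene'],'scene10c',265,200,365,350,5)
crop(d['top'],'top10c',290,190,390,310,6)
E
```

```text
10.1 [-0.1   0.86  0.4   1.76  0.03  0.66 -0.3 ] [ 486.51 -174.42  151.06] [-0.72 -0.25  0.28] 0.1484155983992753
```

View pics/scene10c.png

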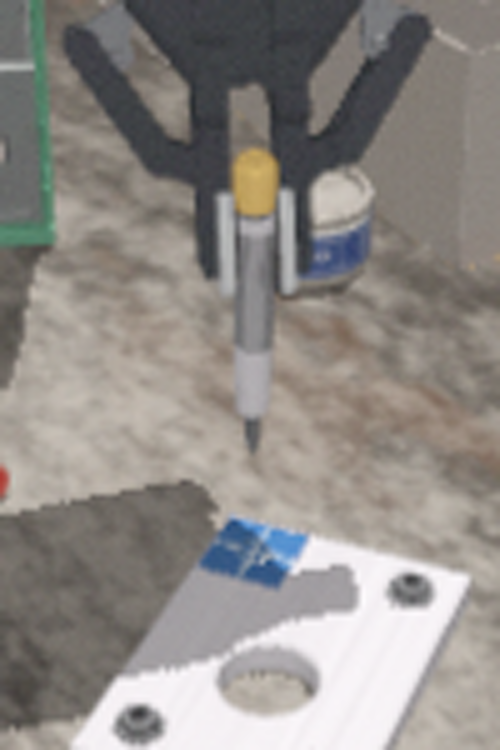

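View pics/top10c.png

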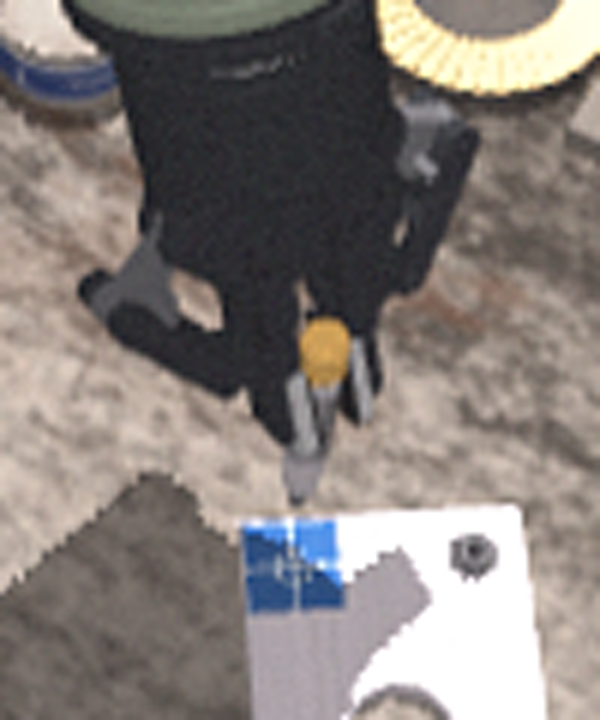

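Run:
```python
from h import *
import pickle
np.set_printoptions(suppress=True,precision=1)
d=pickle.load(open('c10.pkl','rb'));t,s=d['top'],d['scene']
tip=tri([ray(t,(339.5,273.7)),ray(s,(315.6,291.0))]);cap=tri([ray(t,(344.5,245.8)),ray(s,(316.2,231))])
m=tri([ray(t,(338.8,284.2)),ray(s,(316.2,310.6))]);print(tip,cap,m)
a=cap[0]-tip[0];print(np.linalg.norm(a),a/np.linalg.norm(a))
u=a/np.linalg.norm(a); Rt=np.load('Rt.npy'); print('comp tool-y dir',u@Rt[:,1],'out dir',u@Rt[:,2])
# px where a vertical below tip would fall, 
S=r.read_state();G=S['eef_pos']-2*rot(S).as_matrix()[:,0]
for L in (90,92,94): 
  p=G-[0,0,L]; print(L,p,proj(t,p),proj(s,p))
```

```text
(array([ 491.1, -171.3,   52.6]), [np.float64(0.4967352314095138), np.float64(0.49673523140973175)]) (array([ 488.3, -177. ,  185.2]), [np.float64(0.08881940466970391), np.float64(0.0888194046697049)]) (array([ 489.5, -173.7,    7. ]), [np.float64(0.6584803950935741), np.float64(0.6584803950936242)])
132.8240104246943 [-0. -0.  1.]
comp tool-y dir 0.0010269447077510233 out dir 0.048118905187161796
90 [ 487.  -174.9   64.9] [340.2 273.7] [315.1 287.2]
92 [ 487.  -174.9   62.9] [340.1 274.1] [315.1 288.1]
94 [ 487.  -174.9   60.9] [340.1 274.5] [315.1 289. ]
```

Run:
```python
from h import *
np.set_printoptions(suppress=True,precision=2)
S=r.read_state()
print(inc(S,S['eef_pos']+[0.4,1.6,-38]))
```

```text
{'d': array([ 35.44,  -0.38, -13.81])}
```

>>> arm_command(
  increments=[
    {"dx":10,"dy":-0.4,"dz":-4,"wx":0,"wy":-1.5,"wz":0,"claw":0.05},
    {"dx":20,"dy":-0.4,"dz":-8,"wx":0,"wy":-2.8,"wz":0,"claw":0.05},
    {"dx":30,"dy":-0.4,"dz":-11.7,"wx":0,"wy":-2.8,"wz":0,"claw":0.05},
    {"dx":35.4,"dy":-0.4,"dz":-13.8,"wx":0,"wy":-2.8,"wz":0,"claw":0.05},
    {"dx":35.4,"dy":-0.4,"dz":-13.8,"wx":0,"wy":-2.8,"wz":0,"claw":0.05},
    {"dx":35.4,"dy":-0.4,"dz":-13.8,"wx":0,"wy":-2.8,"wz":0,"claw":0.05},
  ],
)

```text
t: 10.8
eef_pos: [487.1, -174.1, 115.1]
tcp_rot: [-0.434, -0.478, -0.294, 0.704]
contact_force: [0.1, -0.4, -0.7]
width: 0.149
```

```bash
python3 look.py 11
python3 - <<'E'
from h import *
import pickle
d=pickle.load(open('c11.pkl','rb'))
crop(d['scene'],'scene11c',285,230,345,340,7)
crop(d['top'],'top11c',315,235,375,305,9)
E
```

```text
10.8 [-0.13  0.94  0.42  1.77  0.04  0.6  -0.35] [ 487.08 -174.07  115.12] [ 0.14 -0.4  -0.69] 0.14869800470389186
```

View pics/scene11c.png

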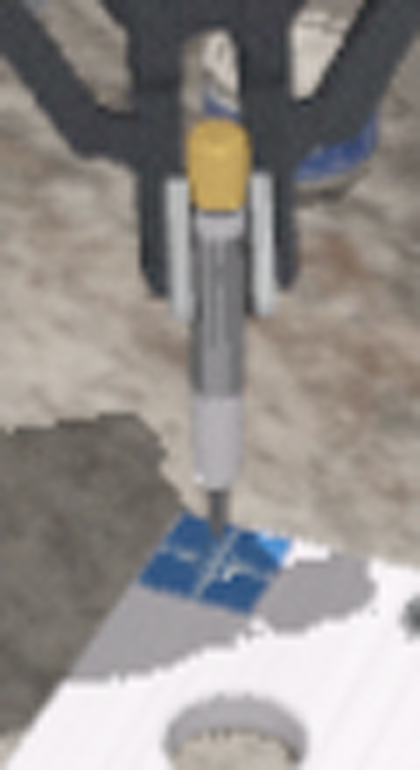

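View pics/top11c.png

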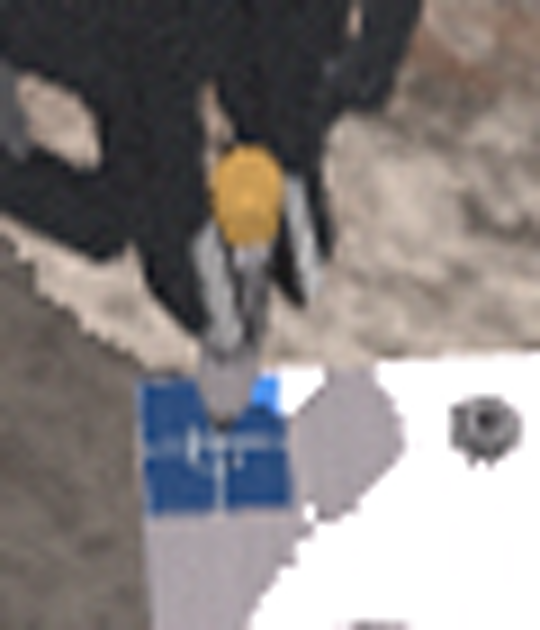

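Run:
```python
from h import *
import pickle
np.set_printoptions(suppress=True,precision=1)
d=pickle.load(open('c11.pkl','rb'));t,s=d['top'],d['scene']
for h in (6,7,8,9,10,11): print(h,(onz(t,(339.7,282.8),12+h)-onz(t,(339.1,284.4),12))[:2],(onz(s,(315.9,306.4),12+h)-onz(s,(316,310.5),12))[:2])
cap=tri([ray(t,(315+249/9,235+165/9)),ray(s,(285+219/7,230+130/7))])[0];tip=tri([ray(t,(339.7,282.8)),ray(s,(315.9,306.4))])[0];u=(cap-tip)/np.linalg.norm(cap-tip);print(cap,tip,u)
S=r.read_state();print(inc(S,S['eef_pos']+[0,0,-6]),inc(S,S['eef_pos']+[0,0,-10]))
```

```text
6 [ 1.4 -0.4] [2.6 4.3]
7 [ 1.  -0.5] [1.9 3.2]
8 [ 0.6 -0.7] [1.2 2.2]
9 [ 0.2 -0.9] [0.6 1.1]
10 [-0.2 -1.1] [-0.1  0.1]
11 [-0.6 -1.2] [-0.8 -1. ]
[ 490.9 -173.8  147.4] [ 487.7 -175.9   19.8] [0. 0. 1.]
{'d': array([ 5.6, -0. , -2.2])} {'d': array([ 9.3, -0. , -3.7])}
```

>>> arm_command(
  increments=[
    {"dx":3.3,"dy":0,"dz":-1.3,"wx":0,"wy":0,"wz":0,"claw":0.05},
    {"dx":6.5,"dy":0,"dz":-2.6,"wx":0,"wy":0,"wz":0,"claw":0.05},
    {"dx":6.5,"dy":0,"dz":-2.6,"wx":0,"wy":0,"wz":0,"claw":0.05},
    {"dx":6.5,"dy":0,"dz":-2.6,"wx":0,"wy":0,"wz":0,"claw":0.05},
  ],
)

```text
t: 11.3
eef_pos: [487.2, -174.1, 108.3]
tcp_rot: [-0.434, -0.478, -0.294, 0.704]
contact_force: [0.7, 0.4, -0.9]
width: 0.153
```

```bash
python3 look.py 12
python3 - <<'E'
from h import *
import pickle
d=pickle.load(open('c12.pkl','rb'))
crop(d['scene'],'scene12c',295,280,340,325,12)
crop(d['top'],'top12c',325,265,360,300,14)
E
```

```text
11.3 [-0.13  0.95  0.42  1.78  0.03  0.59 -0.35] [ 487.18 -174.05  108.3 ] [ 0.67  0.39 -0.93] 0.15311429877455543
```

View pics/scene12c.png

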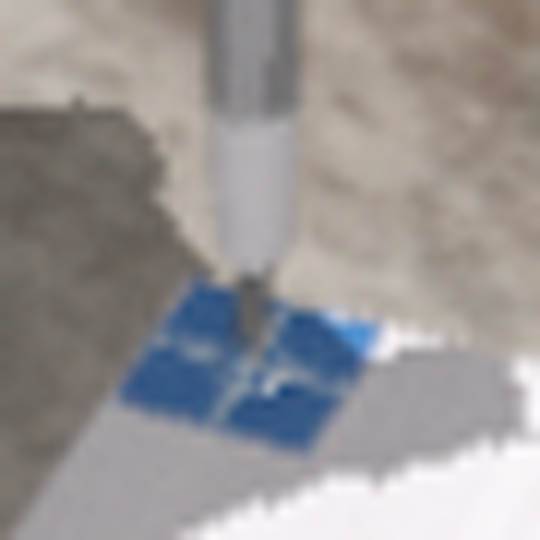

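View pics/top12c.png

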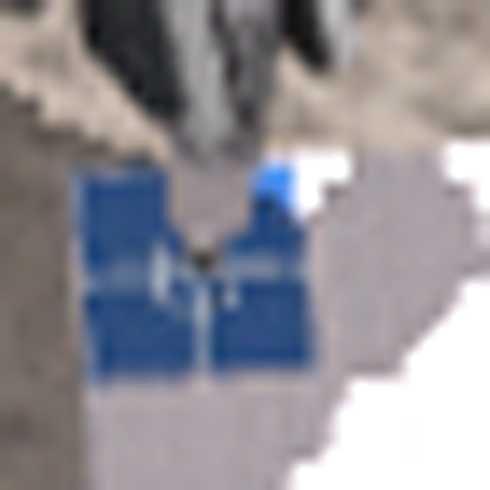

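>>> arm_command(
  increments=[
    {"dx":2.8,"dy":0,"dz":-1.1,"wx":0,"wy":0,"wz":0,"claw":0.05},
    {"dx":4.6,"dy":0,"dz":-1.8,"wx":0,"wy":0,"wz":0,"claw":0.05},
    {"dx":6.5,"dy":0,"dz":-2.6,"wx":0,"wy":0,"wz":0,"claw":0.05},
    {"dx":6.5,"dy":0,"dz":-2.6,"wx":0,"wy":0,"wz":0,"claw":0.05},
  ],
)

```text
t: 11.8
eef_pos: [487.4, -174.2, 101.4]
tcp_rot: [-0.434, -0.479, -0.294, 0.704]
contact_force: [0.5, 0.9, 5.6]
width: 0.153
```

```bash
python3 look.py 13
python3 - <<'E'
from h import *
import pickle
d=pickle.load(open('c13.pkl','rb'))
a=cv2.resize(d['scene']['img'][280:325,295:340,::-1],(540,540),interpolation=2)
b=cv2.resize(d['top']['img'][265:300,325:360,::-1],(540,540),interpolation=2)
cv2.imwrite('pics/both13.png',cv2.resize(np.hstack([a,b]),(800,400)))
E
```

```text
11.8 [-0.13  0.96  0.42  1.78  0.03  0.57 -0.35] [ 487.35 -174.17  101.36] [0.52 0.87 5.58] 0.15285559072403393
```

View pics/both13.png

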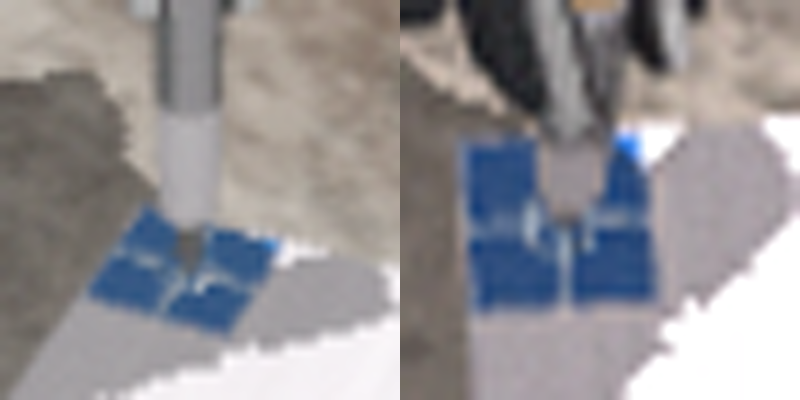

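>>> arm_command(
  increments=[
    {"dx":2.8,"dy":0,"dz":-1.1,"wx":0,"wy":0,"wz":0,"claw":0.05},
    {"dx":4.6,"dy":0,"dz":-1.8,"wx":0,"wy":0,"wz":0,"claw":0.05},
    {"dx":6.0,"dy":0,"dz":-2.4,"wx":0,"wy":0,"wz":0,"claw":0.05},
    {"dx":6.3,"dy":0,"dz":-2.5,"wx":0,"wy":0,"wz":0,"claw":0.05},
    {"dx":6.3,"dy":0,"dz":-2.5,"wx":0,"wy":0,"wz":0,"claw":0.05},
  ],
)

```text
t: 12.4
eef_pos: [487.4, -174.4, 95.1]
tcp_rot: [-0.434, -0.479, -0.294, 0.704]
contact_force: [-2.1, 1.7, 13.5]
width: 0.156
```

```bash
python3 look.py 14
python3 - <<'E'
from h import *
import pickle
d=pickle.load(open('c14.pkl','rb'))
a=cv2.resize(d['scene']['img'][280:325,295:340,::-1],(540,540),interpolation=2)
b=cv2.resize(d['top']['img'][265:300,325:360,::-1],(540,540),interpolation=2)
cv2.imwrite('pics/both14.png',cv2.resize(np.hstack([a,b]),(800,400)))
E
```

```text
12.4 [-0.13  0.97  0.42  1.78  0.03  0.56 -0.35] [ 487.41 -174.42   95.06] [-2.07  1.71 13.55] 0.15637549746229062
```

View pics/both14.png

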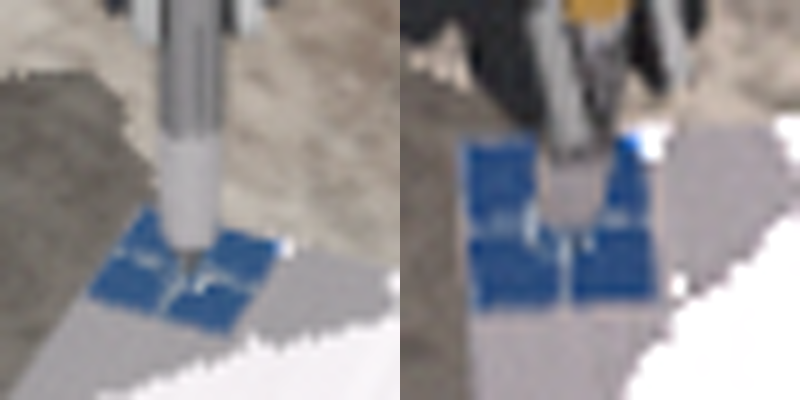

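>>> arm_command(
  increments=[
    {"dx":0.8,"dy":0,"dz":-0.3,"wx":0,"wy":0,"wz":0,"claw":0.05},
    {"dx":0.9,"dy":0,"dz":-0.4,"wx":0,"wy":0,"wz":0,"claw":0.05},
  ],
)

```text
t: 12.7
eef_pos: [487.4, -174.6, 94.5]
tcp_rot: [-0.434, -0.479, -0.294, 0.704]
contact_force: [-1.3, 2.2, 14.0]
width: 0.148
```

>>> arm_command(
  increments=[
    {"dx":-9,"dy":0,"dz":3.7,"wx":0,"wy":0,"wz":0,"claw":0.05},
    {"dx":-30,"dy":0,"dz":12,"wx":0,"wy":0,"wz":0,"claw":0.05},
    {"dx":-60,"dy":0,"dz":24,"wx":0,"wy":0,"wz":0,"claw":0.05},
    {"dx":-90,"dy":0,"dz":36,"wx":0,"wy":0,"wz":0,"claw":0.05},
    {"dx":-110,"dy":0,"dz":44,"wx":0,"wy":0,"wz":0,"claw":0.05},
    {"dx":-110,"dy":0,"dz":44,"wx":0,"wy":0,"wz":0,"claw":0.05},
  ],
)

```text
t: 13.3
eef_pos: [487.7, -174.9, 215.1]
tcp_rot: [-0.435, -0.48, -0.293, 0.704]
contact_force: [0.6, -0.7, -1.6]
width: 0.151
```

```bash
python3 look.py 15
python3 - <<'E'
from h import *
import pickle
np.set_printoptions(suppress=True,precision=1)
d=pickle.load(open('c15.pkl','rb'))
crop(d['scene'],'scene15c',180,140,360,320,4)
crop(d['top'],'top15c',180,140,390,310,3)
S=r.read_state(); q=[0.31,0.686,0.4235,-0.503]; L=R.from_quat([q[1],q[2],q[3],q[0]]).as_matrix()
G=np.array([489.04,85.57,117.3]);np.save('L.npy',L)
A=G+L@np.array([-85.5,0,27.8]); print('A',A)
print(inc(S,A+[0,0,80],L), inc(S,A,L))
E
```

```text
13.3 [-0.15  0.77  0.46  1.69  0.07  0.83 -0.31] [ 487.73 -174.91  215.09] [ 0.57 -0.69 -1.64] 0.15130312695388493
A [465.6  38.8 190.5]
{'d': array([-120.7, -115. , -146.6]), 'w': array([-0.1, 39.2, -0.2])} {'d': array([ -46.4, -115.2, -176.1]), 'w': array([-0.1, 39.2, -0.2])}
```

View pics/scene15c.png

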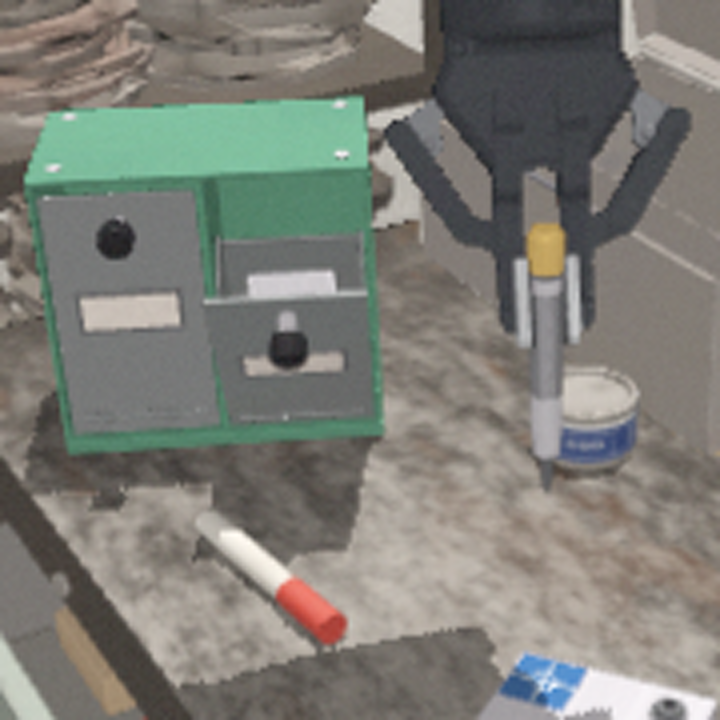

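View pics/top15c.png

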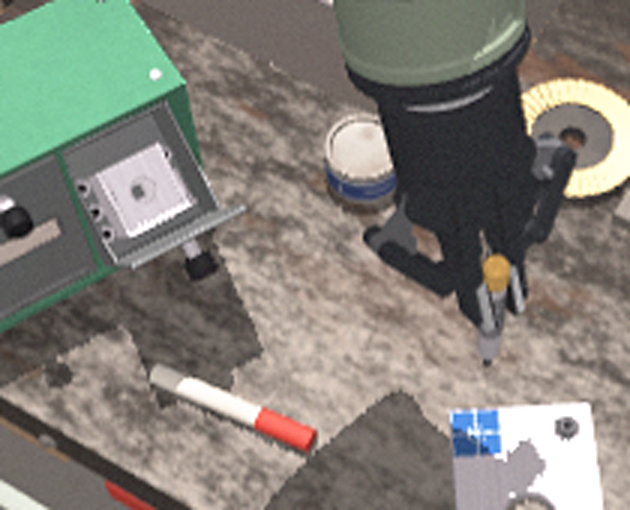

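Run:
```python
from h import *
import pickle
np.set_printoptions(suppress=True,precision=1)
d=pickle.load(open('c15.pkl','rb'))
crop(d['top'],'top15d',195,170,265,235,11)
for n,c in d.items():
  for a in (0.6,.62):
    g=geo((491.55,89.55),a);print(n,a,proj(c,g['seat']),(proj(c,g['seat'])-[195,170])*11,(proj(c,g['knob'])-[195,170])*11,(proj(c,g['h']+152*g['zb']+45*g['yv'])-[195,170])*11)
```

```text
scene 0.6 [252.9 216.8] [637.  514.6] [625.6 617.7] [376.  493.7]
scene 0.62 [252.9 217.1] [637.  518.3] [626.2 631.2] [376.3 507.9]
top 0.6 [229.  203.2] [373.8 364.8] [579.4 639.8] [320.9 658.2]
top 0.62 [229.3 203.7] [377.6 370.8] [585.7 652.7] [329.  673.4]
```

View pics/top15d.png

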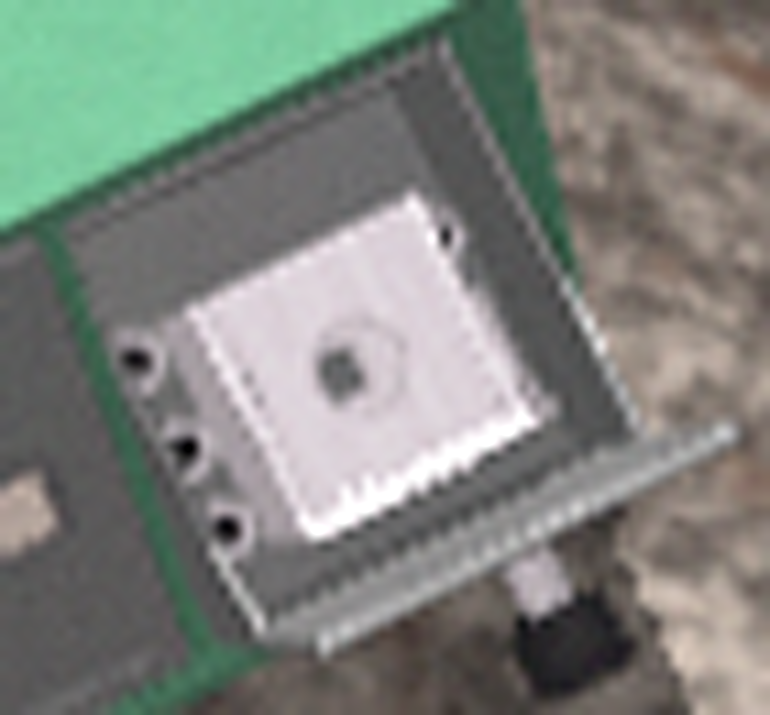

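>>> arm_command(
  increments=[
    {"dx":-35,"dy":-5,"dz":5,"wx":0,"wy":3,"wz":0,"claw":0.05},
    {"dx":-70,"dy":-20,"dz":0,"wx":0,"wy":8,"wz":0,"claw":0.05},
    {"dx":-95,"dy":-40,"dz":-25,"wx":0,"wy":15,"wz":0,"claw":0.05},
    {"dx":-105,"dy":-60,"dz":-60,"wx":0,"wy":22,"wz":0,"claw":0.05},
    {"dx":-115,"dy":-85,"dz":-95,"wx":0,"wy":29,"wz":0,"claw":0.05},
    {"dx":-121,"dy":-105,"dz":-125,"wx":0,"wy":35,"wz":0,"claw":0.05},
    {"dx":-121,"dy":-115,"dz":-147,"wx":0,"wy":39.2,"wz":-0.2,"claw":0.05},
    {"dx":-121,"dy":-115,"dz":-147,"wx":0,"wy":39.2,"wz":-0.2,"claw":0.05},
    {"dx":-121,"dy":-115,"dz":-147,"wx":0,"wy":39.2,"wz":-0.2,"claw":0.05},
  ],
)

```text
t: 14.3
eef_pos: [465.7, 38.4, 269.9]
tcp_rot: [0.309, 0.686, 0.423, -0.505]
contact_force: [0.1, -0.6, -0.9]
width: 0.155
```

```bash
python3 look.py 16
python3 - <<'E'
from h import *
import pickle
np.set_printoptions(suppress=True,precision=2)
d=pickle.load(open('c16.pkl','rb'))
crop(d['scene'],'scene16c',190,80,310,240,5)
S=r.read_state(); L=np.load('L.npy');G=np.array([489.04,85.57,117.3]);A=G+L@np.array([-85.5,0,27.8])
print(inc(S,A,L),'unit zb',L.T@(A-G))
E
```

```text
14.3 [ 0.01  0.49  0.02  1.97 -0.51  0.61 -0.04] [465.75  38.43 269.88] [ 0.06 -0.61 -0.9 ] 0.1549460732376407
{'d': array([76.19, -0.42, 23.88]), 'w': array([-0.13,  0.09, -0.02])} unit zb [-85.5   0.   27.8]
```

View pics/scene16c.png

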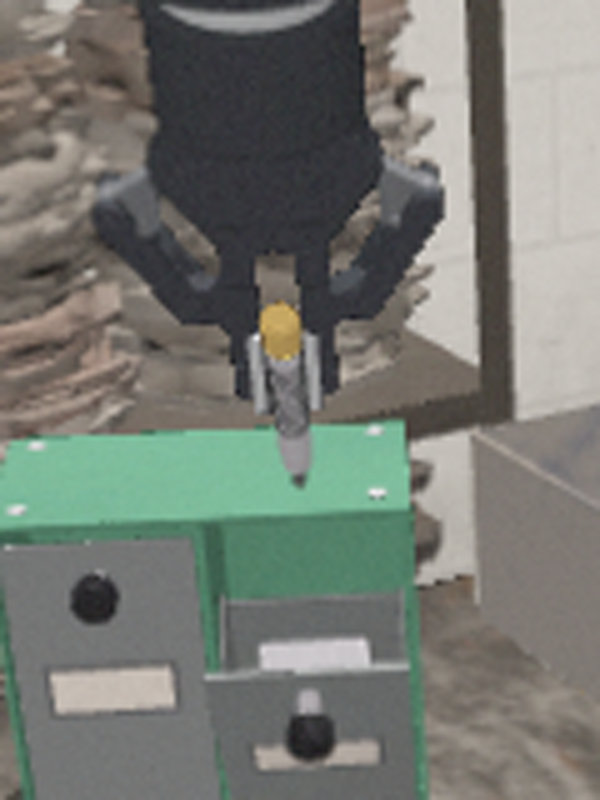

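Punch still firmly in the jaws; tip seen at scene crop (300,482). Go to the pre-insert point A.

>>> arm_command(
  increments=[
    {"dx":25,"dy":0,"dz":8,"wx":0,"wy":0,"wz":0,"claw":0.05},
    {"dx":50,"dy":-0.4,"dz":16,"wx":0,"wy":0,"wz":0,"claw":0.05},
    {"dx":76.2,"dy":-0.4,"dz":24,"wx":-0.1,"wy":0.1,"wz":0,"claw":0.05},
    {"dx":76.2,"dy":-0.4,"dz":24,"wx":-0.1,"wy":0.1,"wz":0,"claw":0.05},
    {"dx":76.2,"dy":-0.4,"dz":24,"wx":-0.1,"wy":0.1,"wz":0,"claw":0.05},
  ],
)

```text
t: 14.9
eef_pos: [465.9, 38.5, 190.9]
tcp_rot: [0.31, 0.686, 0.423, -0.504]
contact_force: [0.0, -0.9, -0.4]
width: 0.145
```

```bash
python3 look.py 17
python3 - <<'E'
from h import *
import pickle
np.set_printoptions(suppress=True,precision=2)
d=pickle.load(open('c17.pkl','rb'))
crop(d['scene'],'scene17c',220,150,290,240,8)
crop(d['top'],'top17c',190,160,260,230,9)
S=r.read_state(); L=np.load('L.npy');G=np.array([489.04,85.57,117.3]);A=G+L@np.array([-85.5,0,27.8])
print(inc(S,A,L),inc(S,G,L))
E
```

```text
14.9 [ 0.09  0.63 -0.12  2.08 -0.62  0.35  0.1 ] [465.85  38.54 190.87] [ 0.03 -0.89 -0.4 ] 0.14475093334972258
{'d': array([ 1.04, -0.51,  0.46]), 'w': array([ 0.  , -0.03, -0.1 ])} {'d': array([ 86.55,  -0.65, -27.3 ]), 'w': array([ 0.  , -0.03, -0.1 ])}
```

View pics/scene17c.png

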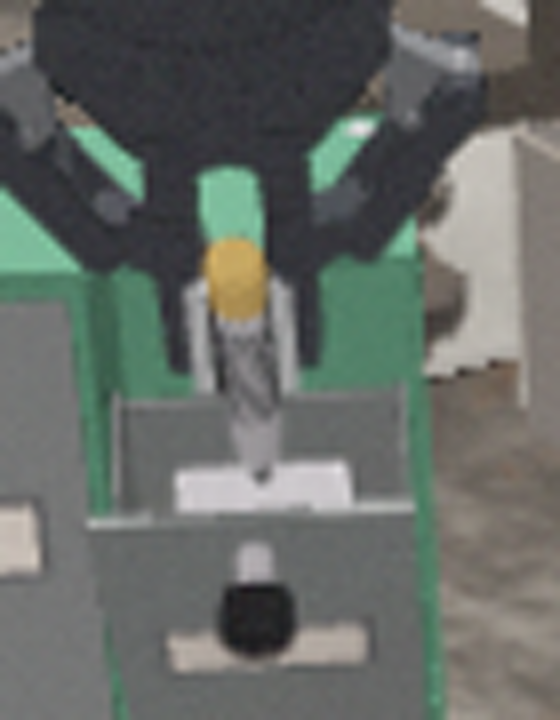

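View pics/top17c.png

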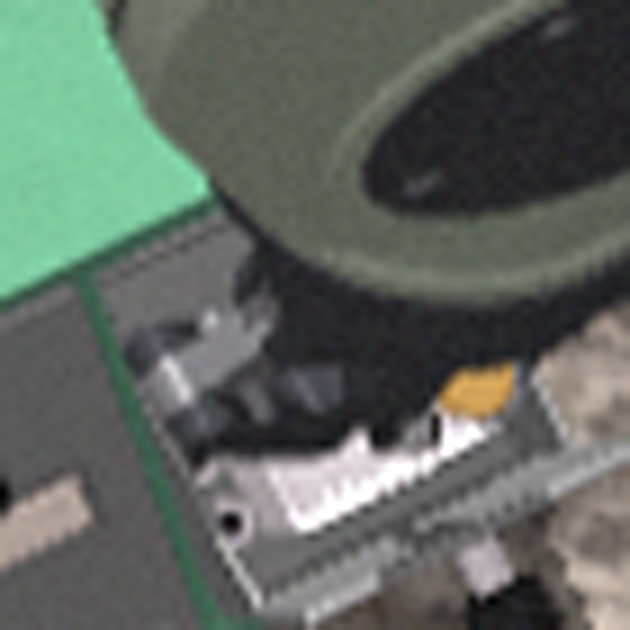

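>>> arm_command(
  increments=[
    {"dx":12,"dy":-0.5,"dz":-3,"wx":0,"wy":0,"wz":0,"claw":0.05},
    {"dx":23,"dy":-0.5,"dz":-6.7,"wx":0,"wy":0,"wz":0,"claw":0.05},
    {"dx":35,"dy":-0.5,"dz":-10.6,"wx":0,"wy":0,"wz":0,"claw":0.05},
    {"dx":43.8,"dy":-0.5,"dz":-13.5,"wx":0,"wy":0,"wz":0,"claw":0.05},
    {"dx":43.8,"dy":-0.5,"dz":-13.5,"wx":0,"wy":0,"wz":0,"claw":0.05},
  ],
)

```text
t: 15.5
eef_pos: [477.5, 62.9, 153.4]
tcp_rot: [0.31, 0.686, 0.424, -0.503]
contact_force: [-0.2, 0.7, -0.9]
width: 0.153
```

```bash
python3 look.py 18
python3 - <<'E'
from h import *
import pickle
np.set_printoptions(suppress=True,precision=2)
d=pickle.load(open('c18.pkl','rb'))
crop(d['scene'],'scene18c',220,150,290,240,8)
S=r.read_state(); L=np.load('L.npy');G=np.array([489.04,85.57,117.3])
print(inc(S,G,L), S['wrist_torque'])
E
```

```text
15.5 [ 0.07  0.72 -0.18  2.09 -0.66  0.24  0.11] [477.48  62.92 153.41] [-0.19  0.7  -0.87] 0.1527615246778636
{'d': array([ 42.99,  -0.2 , -13.79]), 'w': array([ 0.01, -0.02, -0.1 ])} [-0.29  0.12 -0.  ]
```

View pics/scene18c.png

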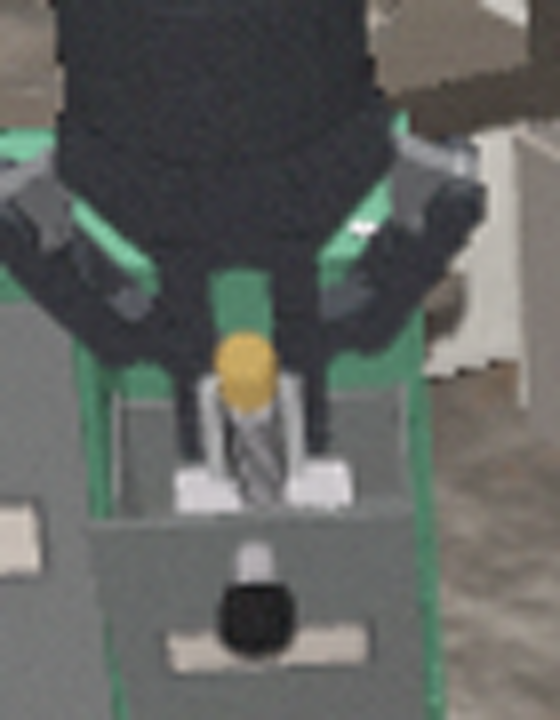

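>>> arm_command(
  increments=[
    {"dx":6,"dy":-0.1,"dz":-1.9,"wx":0,"wy":0,"wz":0,"claw":0.05},
    {"dx":12,"dy":-0.2,"dz":-3.8,"wx":0,"wy":0,"wz":0,"claw":0.05},
    {"dx":18,"dy":-0.2,"dz":-5.8,"wx":0,"wy":0,"wz":0,"claw":0.05},
    {"dx":18,"dy":-0.2,"dz":-5.8,"wx":0,"wy":0,"wz":0,"claw":0.05},
  ],
)

```text
t: 16.0
eef_pos: [482.1, 72.5, 138.0]
tcp_rot: [0.31, 0.686, 0.424, -0.503]
contact_force: [-0.4, -0.2, -0.8]
width: 0.15
```

>>> arm_command(
  increments=[
    {"dx":2,"dy":0,"dz":-0.6,"wx":0,"wy":0,"wz":0,"claw":0.05},
    {"dx":4,"dy":0,"dz":-1.3,"wx":0,"wy":0,"wz":0,"claw":0.05},
    {"dx":6,"dy":0,"dz":-1.9,"wx":0,"wy":0,"wz":0,"claw":0.05},
  ],
)

```text
t: 16.3
eef_pos: [483.8, 75.8, 132.8]
tcp_rot: [0.31, 0.687, 0.424, -0.503]
contact_force: [0.3, -0.3, -1.0]
width: 0.15
```

Run:
```python
from h import *
np.set_printoptions(suppress=True,precision=2)
S=r.read_state(); L=np.load('L.npy');G=np.array([489.04,85.57,117.3])
print(inc(S,G,L), S['wrist_torque'],S['contact_force'])
```

```text
{'d': array([18.12,  0.3 , -5.86]), 'w': array([ 0.02, -0.02, -0.05])} [-0.32  0.19  0.05] [ 0.34 -0.33 -1.04]
```

>>> arm_command(
  increments=[
    {"dx":2,"dy":0.1,"dz":-0.6,"wx":0,"wy":0,"wz":0,"claw":0.05},
    {"dx":4,"dy":0.2,"dz":-1.3,"wx":0,"wy":0,"wz":0,"claw":0.05},
    {"dx":6,"dy":0.3,"dz":-1.9,"wx":0,"wy":0,"wz":0,"claw":0.05},
  ],
)

```text
t: 16.6
eef_pos: [485.8, 79.0, 127.5]
tcp_rot: [0.31, 0.687, 0.424, -0.503]
contact_force: [-0.0, 0.0, 0.1]
width: 0.151
```

>>> arm_command(
  increments=[
    {"dx":3,"dy":0,"dz":-1,"wx":0,"wy":0,"wz":0,"claw":0.05},
    {"dx":6,"dy":0,"dz":-1.9,"wx":0,"wy":0,"wz":0,"claw":0.05},
    {"dx":9,"dy":0,"dz":-2.9,"wx":0,"wy":0,"wz":0,"claw":0.05},
    {"dx":9,"dy":0,"dz":-2.9,"wx":0,"wy":0,"wz":0,"claw":0.05},
  ],
)

```text
t: 17.0
eef_pos: [488.2, 84.2, 119.5]
tcp_rot: [0.31, 0.686, 0.424, -0.503]
contact_force: [-0.7, 1.1, -1.0]
width: 0.15
```

Run:
```python
from h import *
np.set_printoptions(suppress=True,precision=2)
S=r.read_state(); L=np.load('L.npy');G=np.array([489.04,85.57,117.3])
print(inc(S,G,L), S['wrist_torque'],S['contact_force'])
```

```text
{'d': array([ 2.56,  0.16, -0.86]), 'w': array([ 0.03, -0.02, -0.01])} [-0.06  0.28  0.06] [-0.73  1.08 -1.02]
```

>>> arm_command(
  increments=[
    {"dx":1.3,"dy":0.1,"dz":-0.4,"wx":0,"wy":0,"wz":0,"claw":0.05},
    {"dx":2.5,"dy":0.1,"dz":-0.8,"wx":0,"wy":0,"wz":0,"claw":0.05},
    {"dx":2.7,"dy":0.1,"dz":-0.9,"wx":0,"wy":0,"wz":0,"claw":0.05},
    {"dx":2.7,"dy":0.1,"dz":-0.9,"wx":0,"wy":0,"wz":0,"claw":0.05},
  ],
)

```text
t: 17.4
eef_pos: [489.0, 85.8, 117.3]
tcp_rot: [0.31, 0.686, 0.424, -0.503]
contact_force: [-2.0, 0.5, 5.9]
width: 0.149
```

>>> arm_command(
  increments=[
    {"dx":0,"dy":0,"dz":0,"wx":0,"wy":0,"wz":0,"claw":0.2},
    {"dx":0,"dy":0,"dz":0,"wx":0,"wy":0,"wz":0,"claw":0.3},
    {"dx":0,"dy":0,"dz":0,"wx":0,"wy":0,"wz":0,"claw":0.45},
    {"dx":0,"dy":0,"dz":0,"wx":0,"wy":0,"wz":0,"claw":0.45},
    {"dx":-10,"dy":0,"dz":0,"wx":0,"wy":0,"wz":0,"claw":0.45},
    {"dx":-40,"dy":0,"dz":0,"wx":0,"wy":0,"wz":0,"claw":0.45},
    {"dx":-80,"dy":0,"dz":0,"wx":0,"wy":0,"wz":0,"claw":0.45},
    {"dx":-120,"dy":0,"dz":0,"wx":0,"wy":0,"wz":0,"claw":0.45},
    {"dx":-160,"dy":0,"dz":0,"wx":0,"wy":0,"wz":0,"claw":0.45},
    {"dx":-160,"dy":0,"dz":0,"wx":0,"wy":0,"wz":0,"claw":0.45},
  ],
)

```text
t: 18.4
eef_pos: [467.8, 41.2, 274.5]
tcp_rot: [0.311, 0.688, 0.422, -0.501]
contact_force: [-0.6, 1.4, 0.0]
width: 0.448
```

```bash
python3 look.py 19
python3 - <<'E'
from h import *
np.set_printoptions(suppress=True,precision=1)
S=r.read_state();print(inc(S,[380,190,310],np.load('Rt.npy')))
E
```

```text
18.4 [-0.02  0.48  0.06  1.96 -0.53  0.62 -0.02] [467.84  41.18 274.46] [-0.58  1.42  0.02] 0.44781459110916516
{'d': array([  -9.4, -144.1, -100.2]), 'w': array([  0.1, -17.6,  -0.1])}
```

View pics/scene19.png

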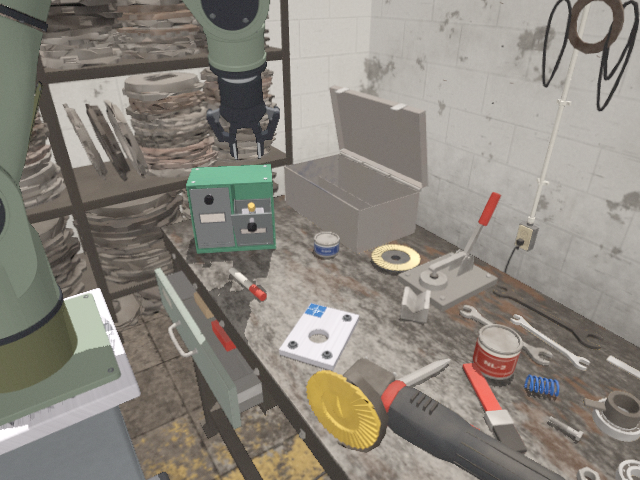

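Punch back in the bin, arm clear. I'll move off to the earlier viewpoint for an unobstructed comparison.

>>> arm_command(
  increments=[
    {"dx":-15,"dy":-25,"dz":-15,"wx":0,"wy":-4,"wz":0,"claw":0.45},
    {"dx":-15,"dy":-55,"dz":-35,"wx":0,"wy":-8,"wz":0,"claw":0.45},
    {"dx":-15,"dy":-85,"dz":-58,"wx":0,"wy":-12,"wz":0,"claw":0.45},
    {"dx":-12,"dy":-115,"dz":-80,"wx":0,"wy":-15,"wz":0,"claw":0.45},
    {"dx":-10,"dy":-140,"dz":-95,"wx":0,"wy":-17,"wz":0,"claw":0.45},
    {"dx":-10,"dy":-140,"dz":-95,"wx":0,"wy":-17,"wz":0,"claw":0.45},
    {"dx":-10,"dy":-140,"dz":-95,"wx":0,"wy":-17,"wz":0,"claw":0.45},
  ],
)

```text
t: 19.2
eef_pos: [379.8, 186.1, 308.3]
tcp_rot: [0.371, 0.603, 0.375, -0.598]
contact_force: [0.7, -1.5, -0.2]
width: 0.448
```

```bash
python3 look.py 20
python3 - <<'E'
from h import *
import pickle
d=pickle.load(open('c20.pkl','rb'));o=pickle.load(open('c5.pkl','rb'))
def P(d):
    a=d['top']['img'][170:235,195:265,::-1];b=d['scene']['img'][180:245,220:290,::-1]
    return np.hstack([a,b])
cv2.imwrite('pics/cmp.png',cv2.resize(np.vstack([P(o),P(d)]),None,fx=4.5,fy=4.5,interpolation=2)[:600])
for n in ('top','scene'):
    for k in (o,d):
        h=cv2.cvtColor(k[n]['img'],cv2.COLOR_RGB2HSV);m=cv2.inRange(h,(15,110,130),(30,255,255))
        M=np.zeros_like(m);M[190:220,225:265]=m[190:220,225:265];mm=cv2.moments(M,True);print(n,mm['m10']/mm['m00'],mm['m01']/mm['m00'],mm['m00'])
i=pickle.load(open('c0.pkl','rb'))
df=np.abs(i['top']['img'].astype(int)-d['top']['img']).max(2)
for n,(x0,y0,x1,y1) in dict(tin=(285,175,320,212),vb=(398,222,435,268),marker=(225,255,292,297),chisel=(425,288,470,350)).items(): print(n,(df[y0:y1,x0:x1]>40).mean())
E
```

```text
19.2 [-0.75  0.42  0.34  1.9  -0.19  0.84 -0.76] [379.84 186.06 308.3 ] [ 0.67 -1.49 -0.2 ] 0.44843105195584854
top 233.02 203.92 50.0
top 233.47727272727272 204.3409090909091 44.0
scene 250.95555555555555 206.04444444444445 45.0
scene 251.0 206.56521739130434 46.0
tin 0.0
vb 0.0
marker 0.15991471215351813
chisel 0.0
```

View pics/cmp.png

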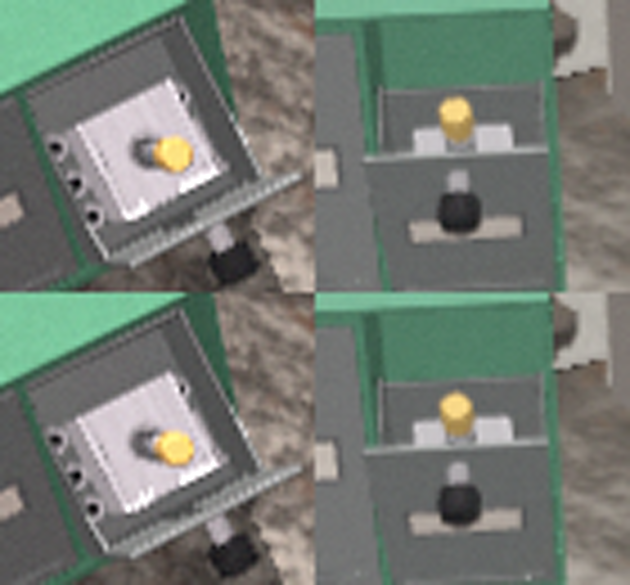

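Run:
```python
from h import *
import pickle
for f in ('c0','c20'):
    k=pickle.load(open(f+'.pkl','rb'))['scene']['img'];h=cv2.cvtColor(k,cv2.COLOR_RGB2HSV);m=cv2.inRange(h,(0,140,120),(8,255,255))|cv2.inRange(h,(172,140,120),(180,255,255))
    M=np.zeros_like(m);M[270:305,240:275]=m[270:305,240:275];mm=cv2.moments(M,True);print(mm['m10']/mm['m00'],mm['m01']/mm['m00'])
print(r.close_job())
```

```text
257.41818181818184 293.0272727272727
257.3644859813084 293.1682242990654
the job is handed in; nothing more can be done
None
```

I tipped the right-hand bin out to its stop, pressed the punch on the cross past its trip point and put it back in its hole. I then let go, moved the arm clear and handed the job in at about 19 s. The hand-in gives no verdict, so the checks below are my own.

- **Bin:** the knob moved 77 mm out and 34 mm down. That fits the 0.62 rad stop, and it pushed back with about 8 N there. The pictures before the pick and after the return show it unmoved.
- **Punch on the cross:** in both views the point was within about 1 mm of the cross, and the punch was upright to within about 2 degrees. At the bottom the force was 13.5 to 14 N and the nose travel about 9 mm, against a trip at 11.5 N and 7.5 mm. I could not see or hear the click itself, so it is inferred from those two figures.
- **Return:** I put the punch back along the path it came out on. There was no notable force until the shoulder seated at about 6 N, with the tool within 0.3 mm of where it first gripped the punch. In the last pictures the brass cap is within 0.6 pixel of where it stood before, in both views.
- **Bystanders:** the chisel, tin and V-block show no change between the first and last top pictures. The marker's patch did differ there, which I put down to shadow; its red cap stayed within 0.15 pixel in the scene view.

The two cameras disagreed by up to about 8 mm in y at the height of the case top. I averaged them for positions, and compared point and cross within the same picture for the punching.

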